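# Unstopper the bottle row and park the stoppers in order

### The arm

A 6-joint arm with a two-finger parallel gripper is mounted at the origin on the work surface. World frame = base frame: x ahead of the robot, y to its left, z up, the work surface at z = 0. Lengths are in mm, angles in rad, forces in N, time in s.
With the tool pointing down it reaches from about 250 to 725 mm from the base axis. Payload 9.7 kg.
Tool frame: the origin (TCP) lies at the very end of the fingers, on their centre line; the grasp point (between the pads) lies 19 mm behind it; z points along the fingers, y is the direction in which the jaws open and shut (so a half turn about z gives the same grasp; the last joint's range is limited). The gripper opens to 85 mm and grips with 20 to 120 N. Pads are 22 mm wide; open, the fingers measure 114 mm over their backs; the gripper's body (76 mm by 85 mm) begins 54 mm behind the grasp point. The pads swing forward as they close: fully open they stand 13 mm farther back than shut.
Start: joints at [-1.341, 0.087, 0.176, 1.66, 0, 1.571], TCP at [125.278, -535.539, 231.284] pointing down, gripper open.
Joint ranges: [-3.13, 3.13], [-0.85, 1.81], [-1.15, 1.24], [-2.2, 2.28], [-1.44, 1.52], [-3.14, 3.14]. Speed limits (rad/s): [2.22, 2.22, 2.57, 3.14, 3.14, 3.14].

### API

Orientations are given as a rotation vector (axis times angle).
In Python, from workcell import env gives the robot as it stands.
- The arm moves only by the tool step_arm, never from a script. Its argument "motion" is one flat list of numbers, 4 for each row, row after row: the shift along the tool's x, y, z each as a share of 0.06 m, from -1 to 1, then the turn about the tool's z as a share of 8 degrees, from -1 to 1. In form: [dx, dy, dz, twist, dx, dy, dz, twist, ...]. A call has 1 to 10 rows; each row shifts and turns the pose as measured when the row begins, along the tool's axes as they then stand; what a row does not reach is not made up. A row lasts 1/8 s, in which the tool goes at most 62.5 mm and 10.7 degrees, less where a joint would pass 70% of its speed; a pose out of reach is approached as far as the arm can. A call with a number of a shift or a turn outside -1 to 1 is refused whole. A call with a gripper value outside its range is refused whole. "grip" is the gripper's target within -1 to 1 (fully open at 1, half-way at 0, shut at -1), set as the call begins (left out, the last holds). The fingers move at their own pace and stop on an object; the grip force is fixed at half the most. Time passes only in rows, so rows that do not move let the fingers close. It gives the time, the measured TCP pose, the force and the opening at its end, in the units of the state.
- env.sense(): the state, without advancing time (a new reading comes with each control period).
- env.capture(name): name is "scene" or "top" or "wrist"; returns the picture (420x560x3 uint8, red, green, blue); there is no depth.
- env.camera_model(name): a dict with "intrinsics" (3x3 intrinsics, pixels), "extrinsics" (4x4, takes a point from camera to world coordinates); the wrist camera has in their place "tool_from_camera" (4x4, takes a point from camera to tool coordinates, whose origin is the TCP and whose axes are the flange's). Camera axes: x right, y up, looking along -z (the intrinsics and any distortion apply to the point x, -y, -z); pixel columns grow to the right and rows downward; lengths in mm; the calibration is good to about 2 mm. A picture is of the moment at which its call begins: read the wrist's pose just before it. camera_model takes no time and is no camera call.
- env.hand_in(): hands the job in, once; it reports no verdict.
Trained networks look in the newest picture that a camera, given by its name, has taken for a name from the list of things; names that differ only in an ending like _2 or _b are one class to them, and where a whole thing is asked for, a point or a joint stands for the part that bears it (a point fixed in the world has none). Each returns a list of dicts, best first, with "score" (0 to 1); they miss things now and then, are a little off and sometimes report something else, mostly with a low value. They report only what shows in the picture. A call takes as long as a camera call. They do not tell look-alikes from the thing itself.
- env.recognise(camera, thing): "extent" ([left, top, width, height] in pixels, round what is visible of it).
- env.regions_of(camera, thing): "pixels" (420x560 bool, what is visible of it) and "extent" ([left, top, width, height] in pixels, round what is visible of it).
The state is a dict: "clock": time; "joint_pos": joint angles; "qvel": joint speeds; "joint_efforts": joint torques, N m; "ee_pos": TCP position; "ee_rot": TCP orientation; "ft_force": force on the tool from outside, world axes, zero at the start; "moment": the same for the moment, N m; "width": finger opening in mm.
Only numpy, scipy, OpenCV 4.12 (cv2) and the standard library are available. Lean on these libraries where they do the work, as an engineer would, in place of code of your own. Each camera call takes 0.05 s, during which the arm holds its last target.

### The job

Open the four bottles in the spill tray so that they can be filled: lift out every stopper and park it upright in a cup of the white stopper rack, fully seated, one to a cup, in the same left-to-right order as their bottles stand (the leftmost bottle's stopper in the leftmost cup, left as seen from the robot), so that each can go back on its own bottle. No stopper may touch the worktop or the tray, and the bottles stay standing in their places.

Things in the scene. Friction and masses are not known exactly. Their poses are not given: they have to be found in the camera images.
- head_blue (a point): blue stopper: centre of its blue ribbed round head, 46 mm across and 30 mm tall (its underside 15 mm below this point, its top 15 mm above); below the head a white tapered cone 24 mm long, 24 mm thick at the head and 16 to 21 mm at the tip. About 45 g, loose; at the start it sits loosely in its bottle's neck, with its head's underside on the rim and the cone hanging in the neck. z along the stopper's axis, up from cone to head.
- head_red (a point): red stopper: centre of its red ribbed round head, 46 mm across and 30 mm tall (its underside 15 mm below this point, its top 15 mm above); below the head a white tapered cone 24 mm long, 24 mm thick at the head and 16 to 21 mm at the tip. About 45 g, loose; at the start it sits loosely in its bottle's neck, with its head's underside on the rim and the cone hanging in the neck. z along the stopper's axis, up from cone to head.
- head_green (a point): green stopper: centre of its green ribbed round head, 46 mm across and 30 mm tall (its underside 15 mm below this point, its top 15 mm above); below the head a white tapered cone 24 mm long, 24 mm thick at the head and 16 to 21 mm at the tip. About 45 g, loose; at the start it sits loosely in its bottle's neck, with its head's underside on the rim and the cone hanging in the neck. z along the stopper's axis, up from cone to head.
- head_yellow (a point): yellow stopper: centre of its yellow ribbed round head, 46 mm across and 30 mm tall (its underside 15 mm below this point, its top 15 mm above); below the head a white tapered cone 24 mm long, 24 mm thick at the head and 16 to 21 mm at the tip. About 45 g, loose; at the start it sits loosely in its bottle's neck, with its head's underside on the rim and the cone hanging in the neck. z along the stopper's axis, up from cone to head.
- bottle_blue: amber glass bottle with a blue band round its shoulder: body 60 mm across, neck 37 mm across outside and about 28 mm inside from 62 to 94 mm up; rim 94 mm above the origin, which is the centre of its underside. About 220 g, empty, loose, standing on the tray floor. It belongs to the blue stopper.
- bottle_red: amber glass bottle with a red band round its shoulder: body 60 mm across, neck 37 mm across outside and about 28 mm inside from 62 to 94 mm up; rim 94 mm above the origin, which is the centre of its underside. About 220 g, empty, loose, standing on the tray floor. It belongs to the red stopper.
- bottle_green: amber glass bottle with a green band round its shoulder: body 60 mm across, neck 37 mm across outside and about 28 mm inside from 62 to 94 mm up; rim 94 mm above the origin, which is the centre of its underside. About 220 g, empty, loose, standing on the tray floor. It belongs to the green stopper.
- bottle_yellow: amber glass bottle with a yellow band round its shoulder: body 60 mm across, neck 37 mm across outside and about 28 mm inside from 62 to 94 mm up; rim 94 mm above the origin, which is the centre of its underside. About 220 g, empty, loose, standing on the tray floor. It belongs to the yellow stopper.
- tray: low grey spill tray, 94 mm (x) by 336 mm (y), rim 16 mm high, floor 4 mm thick, fixed. Origin under its centre. The four bottles stand in it in one row along its y, about 120 and 40 mm to either side of its centre; its +y end is the left end seen from the robot.
- rack: white plastic stopper rack, fixed: base plate 66 mm (x) by 316 mm (y) by 12 mm thick with four upright black round cups in a row along its y, at y = +120, +40, -40 and -120 mm, x = 0. Cups 38 mm outside, about 31 mm clear inside, open at the top, rim 57 mm above the origin, cavity 41 mm deep. A parked stopper hangs with its cone in the cup and its head's underside on the cup's rim. Origin under the plate's centre; +y end is the left end seen from the robot.
Things that resemble listed ones, but are neither listed nor needed, are in the scene too. Leave any pink look-alike of the part that bears head_green alone. Leave any pink look-alike of the part that bears head_yellow alone.

How it is judged:
By the outcome, as a careful person would: the job done as asked, in the order asked, and still so for the second after the job is handed in, with the robot touching nothing.
It also fails if it takes over 96 s, if anything falls off the work surface, if the arm or the gripper's body presses on something with over 40 N, if the wrist force passes 120 N, or if a joint passes its speed limit or range.

## Working session

There is one attempt and no reset: what is moved stays moved. The work goes in short steps, Python scripts to look and compute and a tool call to move; the robot and the scene stay as the last step left them, time stands still between calls to the robot, and variables do not carry over. Pictures are saved under pics/ and viewed, and the job is handed in when it is done.

Besides the shell and the picture viewer there is one more tool, called after "Request:" as name(argument=value, ...) on one line, values as JSON. step_arm: Moves the arm, as the interface text tells. Shift numbers are shares of 0.06 m and turn numbers shares of 8 degrees, none past 1 either way. Its arguments: {"type":"object","properties":{"motion":{"type":"array","items":{"type":"number"}},"grip":{"type":"number"}},"required":["motion"]}

```bash
mkdir -p pics; ls; python3 - <<'E'
from workcell import env
import cv2
print(env.sense())
for n in ["scene","top","wrist"]:
    im=env.capture(n); cv2.imwrite(f"pics/{n}0.png",im[:,:,::-1])
    print(n,env.camera_model(n))
E
```

```text
pics
{'clock': 0.0, 'joint_pos': array([-1.34102795e+00,  8.74698928e-02,  1.75101369e-01,  1.65981087e+00,
        7.03747235e-06,  1.57078686e+00]), 'qvel': array([-0.00038239,  0.00078468, -0.00095795,  0.00044835, -0.00052027,
        0.0014653 ]), 'joint_efforts': array([-1.71438160e-04, -5.20384419e+01,  4.64808047e+01,  1.63295120e-02,
       -8.54031214e-05,  2.16636224e-06]), 'ee_pos': array([ 125.20982462, -535.30685129,  230.56086855]), 'ee_rot': array([-3.11951607e+00, -3.59983087e-01,  2.37943804e-04]), 'ft_force': array([-0.35735821,  0.29307302, -0.1960557 ]), 'moment': array([-0.00053603,  0.01414003,  0.02541101]), 'width': 85.4955856899567}
scene {'intrinsics': array([[435.95591456,   0.        , 277.02147776],
       [  0.        , 435.95591456, 209.73098518],
       [  0.        ,   0.        ,   1.        ]]), 'extrinsics': array([[ 5.34253310e-01, -4.87565206e-01,  6.90545850e-01,
         1.11694693e+03],
       [ 8.45311110e-01,  3.03554254e-01, -4.39663442e-01,
        -3.41788816e+02],
       [ 4.74646622e-03,  8.18617728e-01,  5.74319150e-01,
         5.308
[... 466 characters left out ...]
9.03912946e-04,  2.03700388e-01,  9.79032857e-01,
         9.66171097e+02],
       [ 0.00000000e+00,  0.00000000e+00,  0.00000000e+00,
         1.00000000e+00]])}
wrist {'intrinsics': array([[340.62147647,   0.        , 279.42539379],
       [  0.        , 340.62147647, 213.52025705],
       [  0.        ,   0.        ,   1.        ]]), 'tool_from_camera': array([[-4.41285863e-04,  9.60996865e-01,  2.76558910e-01,
         6.94865765e+01],
       [ 9.99999857e-01,  3.40459522e-04,  4.12589369e-04,
         6.22016774e-01],
       [ 3.02339976e-04,  2.76559052e-01, -9.60996878e-01,
        -1.42424434e+02],
       [ 0.00000000e+00,  0.00000000e+00,  0.00000000e+00,
         1.00000000e+00]])}
```

View pics/scene0.png

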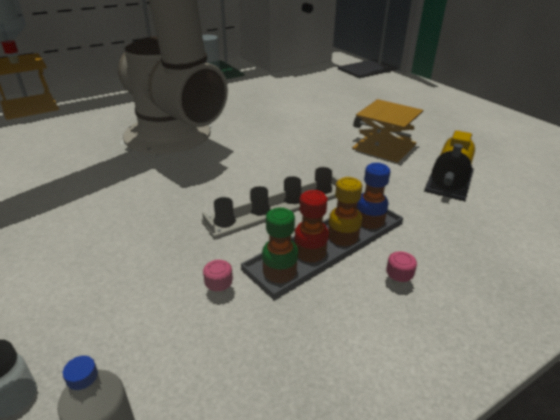

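View pics/top0.png

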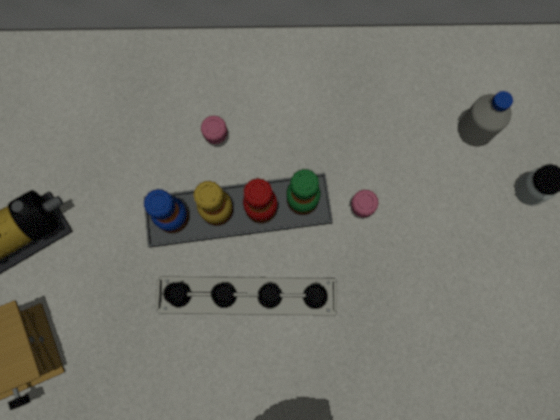

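The scene view shows, near to far, green (280,224), red (313,205), yellow (348,192) and blue (376,176) stoppers on their bottles. There are pink look-alikes at (218,275) and (401,266). In the top view the bottle heads, left to right, are blue (159,204), yellow (210,196), red (258,193) and green (305,184). The pink ones lie at (214,129) and (365,203). The cups are at (177,294), (223,294), (269,295) and (316,296).

```bash
cat > h.py <<'E'
import numpy as np, cv2
from workcell import env
def ray(cam,u,v):
    m=env.camera_model(cam);K=m["intrinsics"];T=m["extrinsics"]
    d=np.array([(u-K[0,2])/K[0,0],-(v-K[1,2])/K[1,1],-1.])
    return T[:3,3],T[:3,:3]@d
def onz(cam,u,v,z):
    o,d=ray(cam,u,v);return o+d*(z-o[2])/d[2]
def tri(p,q):
    o1,d1=ray("scene",*p);o2,d2=ray("top",*q)
    d1=d1/np.linalg.norm(d1);d2=d2/np.linalg.norm(d2)
    s=np.linalg.lstsq(np.c_[d1,-d2],o2-o1,rcond=None)[0]
    a=o1+d1*s[0];b=o2+d2*s[1];return (a+b)/2,np.linalg.norm(a-b)
E
python3 - <<'E'
from h import *
env.capture("top");im=env.capture("scene")
for c in ["blue","yellow","red","green"]:
    out={}
    for cam in ["scene","top"]:
        rs=[r for r in env.regions_of(cam,"head_"+c) if r["score"]>.3]
        for r in rs:
            v,u=np.nonzero(r["pixels"]);print(c,cam,round(r["score"],2),np.round(r["extent"],1),round(u.mean(),1),round(v.mean(),1),len(u), "z113",np.round(onz(cam,u.mean(),v.mean(),113)))
for r in env.regions_of("top","rack"):
    print("rack",r["score"],r["extent"]); v,u=np.nonzero(r["pixels"]);print(cv2.minAreaRect(np.c_[u,v].astype(np.int32)))
for r in env.regions_of("top","tray"):
    print("tray",r["score"],r["extent"])
# cups: dark blobs in top
t=env.capture("top");g=t.max(2)
print(env.sense()["clock"])
sub=(g[270:320,155:340]<45).astype(np.uint8)
n,l,s,c=cv2.connectedComponentsWithStats(sub)
for i in range(1,n):
    if s[i,4]>60:
        p=c[i]+[155,270];print(p,s[i],onz("top",*p,57)[:2])
cv2.imwrite("pics/crop.png",cv2.resize(t[160:325,130:350],None,fx=3.5,fy=3.5,interpolation=cv2.INTER_CUBIC)[:,:,::-1])
E
```

```text
blue scene 0.56 [367.1 166.3  24.1  22.4] 377.6 174.5 558 z113 [617. 201. 113.]
blue top 0.86 [141.9 189.1  32.9  31.2] 158.7 203.6 704 z113 [614. 204. 113.]
blue top 0.7 [283.6 186.   38.8  29.5] 301.7 203.0 572 z113 [612. -30. 113.]
yellow scene 0.8 [334.3 176.5  28.8  26.6] 349.0 189.1 630 z113 [628. 122. 113.]
yellow scene 0.6 [386.1 253.7  34.7  30.4] 401.3 267.0 795 z113 [826.  52. 113.]
yellow top 0.8 [190.  179.6  33.6  31.2] 208.2 195.0 746 z113 [627. 123. 113.]
yellow top 0.74 [199.2 114.8  26.9  27.9] 213.6 128.3 649 z113 [743. 116. 113.]
yellow top 0.71 [244.2 190.7  35.   32.7] 261.4 210.5 583 z113 [600.  36. 113.]
red scene 0.65 [300.  185.9  27.8  35.7] 313.7 203.6 687 z113 [632.  41. 113.]
red top 0.64 [243.7 178.8  27.5  27.6] 256.7 192.6 723 z113 [630.  44. 113.]
green scene 0.89 [266.9 209.2  28.6  28.9] 280.4 222.1 724 z113 [647. -36. 113.]
green scene 0.79 [201.6 259.   28.9  36. ] 218.1 275.4 820 z113 [ 705. -174.  113.]
green top 0.82 [352.7 190.5  25.7  25.5] 363.7 202.5 581 z113 [ 611. -131.  113.]
green top 0.67 [291.9 167.   28.4  31.4] 303.7 183.4 701 z113 [645. -33. 113.]
green top 0.33 [194.3 190.1  42.9  35.9] 218.3 212.2 620 z113 [598. 106. 113.]
tray 0.79 [142.7, 173.3, 188.1, 74.2]
tray 0.27 [156.1, 276.3, 181.4, 38.4]
0.8
[176.84552846 293.77642276] [  9  12  26  25 492] [471.4819101  181.57638032]
[223.22757112 294.37199125] [ 56  13  25  24 457] [469.32027822 103.68523821]
[269.38901602 295.1784897 ] [103  13  23  25 437] [466.8133393   26.19011211]
[315.17511521 295.7764977 ] [149  14  23  24 434] [464.66414344 -50.64880193]
```

View pics/crop.png

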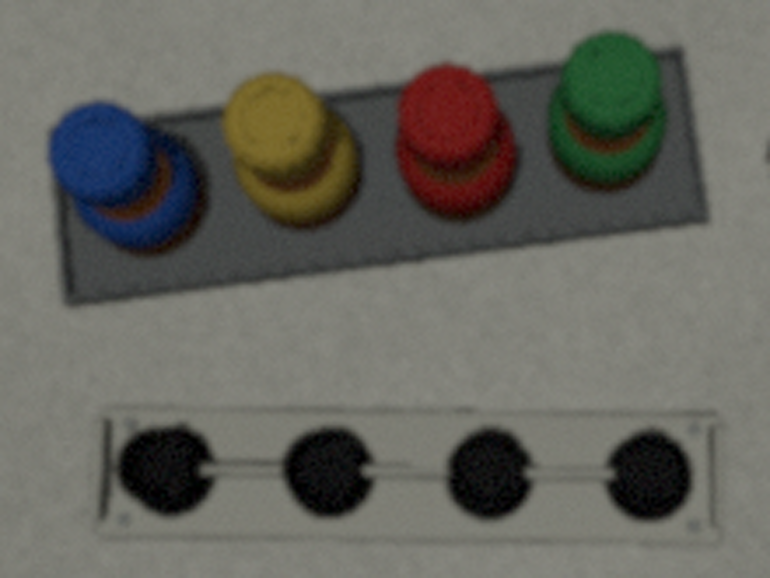

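The stopper and bottle colours match, left to right: blue, yellow, red, green. The pink ones at (214,129) and (365,203) in the top view are excluded. I'll turn the jaws across the row and look from above the rack with the wrist camera.

```bash
cat >> h.py <<'E'
from scipy.spatial.transform import Rotation as R
def pose():
    s=env.sense();return np.array(s["ee_pos"]),R.from_rotvec(s["ee_rot"]).as_matrix(),s
def phi(M): return np.degrees(np.arctan2(M[1,0],M[0,0]))
def plan(waypts,step=57,tw=8):
    p,M,s=pose();print("t",round(s["clock"],2),"p",np.round(p,1),"phi",round(phi(M),1),"w",round(s["width"],1),"zaxis",np.round(M[:,2],3))
    p=p.copy()
    for x,y,z,f in waypts:
        tgt=np.array([x,y,z]);rem=tgt-p;a=(f-phi(M)+180)%360-180
        n=int(max(1,np.ceil(np.linalg.norm(rem)/step-1e-6),np.ceil(abs(a)/tw-1e-6)))
        rows=[]
        for i in range(n):
            d=M.T@(rem/n)/60; t=-a/n/8
            rows.append(list(np.round(np.r_[d,t],3)))
            M=M@R.from_rotvec([0,0,np.radians(-a/n)]).as_matrix()
        p=tgt
        print((x,y,z,f),n); 
        for r in rows: print("  ",", ".join("%g"%v for v in r))
E
python3 -c "
from h import *
plan([(480,60,270,97)])"
```

```text
t 0.8 p [ 125.3 -535.5  231.3] phi 13.2 w 85.2 zaxis [-0.  0. -1.]
(480, 60, 270, 97) 13
   0.617, -0.64, -0.05, -0.806
   0.685, -0.566, -0.05, -0.806
   0.744, -0.486, -0.05, -0.806
   0.794, -0.399, -0.05, -0.806
   0.834, -0.308, -0.05, -0.806
   0.863, -0.212, -0.05, -0.806
   0.881, -0.114, -0.05, -0.806
   0.889, -0.014, -0.05, -0.806
   0.885, 0.086, -0.05, -0.806
   0.869, 0.185, -0.05, -0.806
   0.843, 0.281, -0.05, -0.806
   0.806, 0.374, -0.05, -0.806
   0.759, 0.462, -0.05, -0.806
```

Request:
step_arm(motion=[0.62, -0.64, -0.05, -0.8, 0.68, -0.57, -0.05, -0.8, 0.74, -0.49, -0.05, -0.8, 0.79, -0.4, -0.05, -0.8, 0.83, -0.31, -0.05, -0.8, 0.86, -0.21, -0.05, -0.8, 0.88, -0.11, -0.05, -0.8, 0.89, -0.01, -0.05, -0.8, 0.88, 0.09, -0.05, -0.8, 0.87, 0.18, -0.05, -0.8], grip=1)

```text
clock: 2.05
ee_pos: [398.4, -63.6, 262.3]
ee_rot: [2.424, 1.992, 0.005]
ft_force: [0.5, -1.0, 0.1]
width: 85.5
```

```bash
python3 -c "
from h import *
plan([(490,60,270,97)])"
```

```text
t 2.05 p [398.4 -63.6 262.3] phi 78.8 w 85.5 zaxis [ 0.005 -0.001 -1.   ]
(490, 60, 270, 97) 3
   0.772, 0.367, -0.041, -0.757
   0.729, 0.446, -0.041, -0.757
   0.678, 0.521, -0.041, -0.757
```

Request:
step_arm(motion=[0.77, 0.37, -0.04, -0.76, 0.73, 0.45, -0.04, -0.76, 0.68, 0.52, -0.04, -0.76, 0, 0, 0, 0])

```text
clock: 2.55
ee_pos: [493.1, 68.3, 270.1]
ee_rot: [2.056, 2.368, 0.005]
ft_force: [-0.7, -0.9, -0.7]
width: 85.4
```

```bash
python3 - <<'E'
from h import *
p,M,s=pose();print(p,phi(M),M[:,2],s["qvel"].round(3),s["joint_pos"].round(2))
im=env.capture("wrist");np.savez("w1.npz",im=im,p=p,M=M);cv2.imwrite("pics/w1.png",im[:,:,::-1])
E
```

```text
[493.07564746  68.34754196 270.13039794] 98.0563855993406 [ 6.47816706e-03 -9.84726736e-04 -9.99978532e-01] [-0.023 -0.032 -0.013  0.022 -0.012  0.007] [ 0.14 -0.03  0.14  1.73 -0.    1.57]
```

View pics/w1.png

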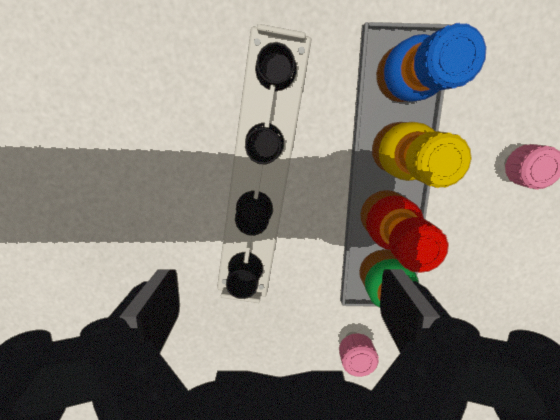

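The wrist view shows the cups at (277,66), (265,143), (254,212) and (244,275). The heads are blue (456,55), yellow (442,160) and red (418,247), and green is hidden behind a finger. I'll fit models to both views.

```bash
cat >> h.py <<'E'
from scipy.optimize import least_squares
def cams():
    w=None
def projector(cam,p=None,M=None):
    m=env.camera_model(cam);K=m["intrinsics"]
    if cam=="wrist":
        T=np.eye(4);T[:3,:3]=M;T[:3,3]=p;T=T@m["tool_from_camera"]
    else: T=m["extrinsics"]
    Ti=np.linalg.inv(T)
    def f(X):
        c=np.atleast_2d(X)@Ti[:3,:3].T+Ti[:3,3];d=-c[:,2]
        return np.c_[K[0,0]*c[:,0]/d+K[0,2],-K[1,1]*c[:,1]/d+K[1,2]]
    return f
TH=np.linspace(0,2*np.pi,60,endpoint=False)
def hull(f,x,y,zs,r):
    P=np.vstack([f(np.c_[x+r*np.cos(TH),y+r*np.sin(TH),0*TH+z]) for z in zs])
    return cv2.convexHull(P.astype(np.float32))
def cen(h):
    m=cv2.moments(h);return np.array([m["m10"]/m["m00"],m["m01"]/m["m00"]]),m["m00"]
E
python3 - <<'E'
from h import *
d=np.load("w1.npz");im=d["im"];fw=projector("wrist",d["p"],d["M"]);ft=projector("top");fs=projector("scene")
g=im.max(2)
sub=(g[0:300,200:320]<50).astype(np.uint8)
n,l,s,c=cv2.connectedComponentsWithStats(sub)
B=[]
for i in range(1,n):
    if s[i,4]>300: B.append(c[i]+[200,0]);print("wrist cup",B[-1],s[i])
Bt=np.array([[176.85,293.78],[223.23,294.37],[269.39,295.18],[315.18,295.78]])
OFF=[120,40,-40,-120]
def rackc(q): return [(q[0]-o*np.sin(q[2]),q[1]+o*np.cos(q[2])) for o in OFF]
for name,f,bb in [("wrist",fw,np.array(B[:2])),("top",ft,Bt)]:
    fun=lambda q:np.concatenate([cen(hull(f,x,y,(12,57),19))[0]-b for (x,y),b in zip(rackc(q),bb)])
    r=least_squares(fun,[467,66,0.0]);print(name,r.x,"res",np.round(r.fun,1));print(np.round(rackc(r.x),1))
# draw
q=r.x
hd={"blue":(615.5,202.5),"yellow":(627.5,122.5),"red":(631,42.5),"green":(646,-34.5)}
for c in hd:
    for nm,f in (("wrist",fw),("top",ft),("scene",fs)):
        rs=[x for x in env.regions_of(nm,"head_"+c) if x["score"]>.3]
        best=None
        for x in rs:
            v,u=np.nonzero(x["pixels"]);k=np.array([u.mean(),v.mean()])
            e=np.linalg.norm(k-cen(hull(f,*hd[c],(98,128),23))[0])
            if best is None or e<best[0]: best=(e,k,len(u),x["score"])
        if best is None or best[0]>25: print(c,nm,"none",best);continue
        k=best[1]
        r=least_squares(lambda q:cen(hull(f,*q,(98,128),23))[0]-k,hd[c])
        print(c,nm,np.round(r.x,1),"area",best[2],"pred",round(cen(hull(f,*r.x,(98,128),23))[1]),round(best[3],2))
E
```

```text
wrist cup [275.2712766   66.08586626] [  56   43   40   48 1316]
wrist cup [263.88860104 143.65803109] [  46  124   38   40 1158]
wrist cup [252.81106719 212.88616601] [  35  191   38   44 1265]
wrist cup [243.33694746 275.54795663] [  27  253   36   45 1199]
wrist [ 4.71484961e+02  6.46084546e+01 -1.65388505e-02] res [ 0.1 -2.1 -0.2  1.7]
[[473.5 184.6]
 [472.1 104.6]
 [470.8  24.6]
 [469.5 -55.4]]
top [ 4.68923699e+02  6.68925666e+01 -3.21319596e-02] res [-0.8  0.1 -0.7  0.3 -0.2  0.1  0.9  0.4]
[[472.8 186.8]
 [470.2 106.9]
 [467.6  26.9]
 [465.1 -53. ]]
blue wrist none None
blue top [614.  203.5] area 746 pred 781 0.82
blue scene [616.7 201.5] area 558 pred 581 0.56
yellow wrist [625.2 120.2] area 3001 pred 3056 0.9
yellow top [625.9 122.6] area 738 pred 750 0.92
yellow scene [628.2 121.9] area 630 pred 647 0.8
red wrist [628.3  41.1] area 2565 pred 2616 0.57
red top [629.8  42.7] area 726 pred 733 0.74
red scene [631.3  41.9] area 687 pred 714 0.65
green wrist none (np.float64(70.01696754008351), array([358.11428571, 354.435     ]), 1400, 0.87)
green top [644.4 -33.6] area 724 pred 732 0.91
green scene [645.9 -34.6] area 724 pred 814 0.89
```

```bash
python3 - <<'E'
from h import *
d=np.load("w1.npz");fw=projector("wrist",d["p"],d["M"])
B=np.array([[275.27,66.09],[263.89,143.66],[252.81,212.89],[243.34,275.55]])
OFF=[120,40,-40,-120]
def rackc(q): return [(q[0]-o*np.sin(q[2]),q[1]+o*np.cos(q[2])) for o in OFF]
fun=lambda q:np.concatenate([cen(hull(fw,x,y,(12,57),19))[0]-b for (x,y),b in zip(rackc(q),B)])
r=least_squares(fun,[467,66,0.0]);print(r.x,np.round(r.fun,1),np.round(rackc(r.x),1))
im=d["im"].copy()
for x,y in rackc(r.x):
    cv2.polylines(im,[hull(fw,x,y,(57,),19).astype(np.int32)],True,(255,0,0))
    cv2.polylines(im,[hull(fw,x,y,(57,),15.5).astype(np.int32)],True,(0,255,0))
for x,y in [(614,202),(625.2,120.2),(628.3,41.1),(644,-35)]:
    for z in (98,128): cv2.polylines(im,[hull(fw,x,y,(z,),23).astype(np.int32)],True,(255,255,255))
cv2.imwrite("pics/w1b.png",cv2.resize(im[:310,200:500],None,fx=2,fy=2)[:600,:,::-1])
E
```

```text
[ 4.70553594e+02  6.45975663e+01 -2.88774682e-02] [ 0.7 -2.  -0.6  1.7 -0.1  2.1 -0.2  1.6] [[474.  184.5]
 [471.7 104.6]
 [469.4  24.6]
 [467.1 -55.4]]
```

View pics/w1b.png

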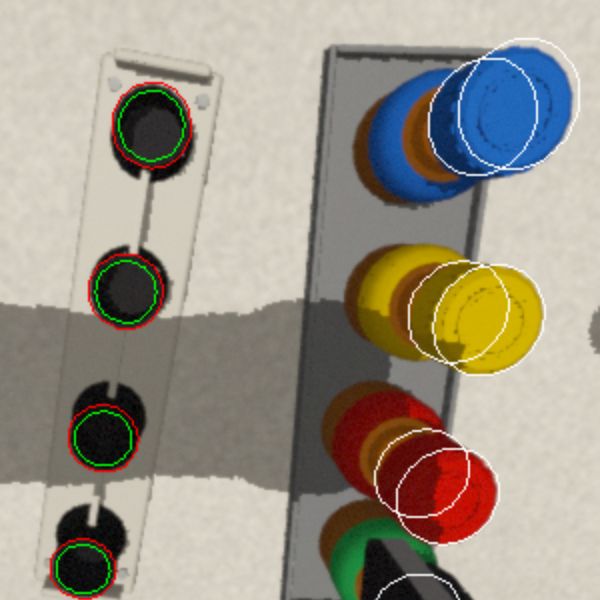

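The fits agree within about 2 mm between cameras, and the white and red outlines sit on the heads and cup rims. I'll start with the blue stopper.

```bash
python3 -c "
from h import *
plan([(614,201.5,180,97),(614,201.5,135,97)])"
```

```text
t 3.2 p [491.8  65.6 271.3] phi 97.8 w 85.2 zaxis [ 0.008 -0.001 -1.   ]
(614, 201.5, 180, 97) 4
   0.493, 0.578, 0.384, 0.024
   0.495, 0.576, 0.384, 0.024
   0.497, 0.575, 0.384, 0.024
   0.499, 0.573, 0.384, 0.024
(614, 201.5, 135, 97) 1
   0.002, -0.006, 0.75, 0
```

Request:
step_arm(motion=[0.49, 0.58, 0.38, 0.02, 0.5, 0.58, 0.38, 0.02, 0.5, 0.57, 0.38, 0.02, 0.5, 0.57, 0.38, 0.02, 0, 0, 0, 0, 0, 0, 0, 0])

```text
clock: 3.95
ee_pos: [617.9, 205.1, 178.7]
ee_rot: [2.077, 2.346, 0.008]
ft_force: [0.4, -0.8, 0.0]
width: 85.5
```

```bash
python3 -c "
from h import *
plan([(614,201.5,135,97),(614,201.5,91,97)],step=47)
im=env.capture('wrist');cv2.imwrite('pics/w2.png',im[:,:,::-1])
im=env.capture('top');cv2.imwrite('pics/t2.png',im[:,:,::-1])
"
```

```text
t 3.95 p [617.9 205.1 178.7] phi 97.0 w 85.5 zaxis [ 0.01  -0.002 -1.   ]
(614, 201.5, 135, 97) 1
   -0.05, -0.078, 0.727, -0.004
(614, 201.5, 91, 97) 1
   0.002, -0.007, 0.733, -0
```

View pics/w2.png

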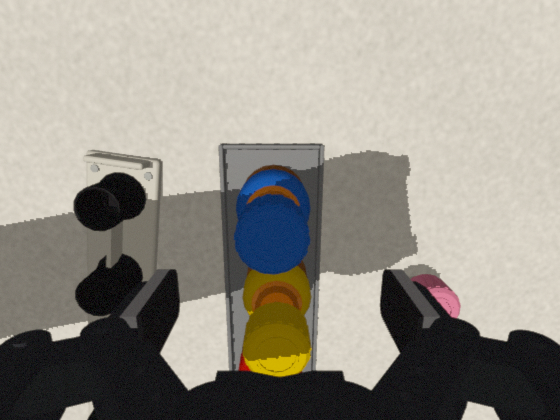

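The wrist view shows the blue head at (272,235), nearly centred between the fingers. I'll refine with a fit.

```bash
cat >> h.py <<'E'
def headfit(c,guess,zs=(98,128),save=None,w=8):
    """average pose, wrist picture, fit."""
    p,M,s=pose();im=env.capture("wrist")
    if save: cv2.imwrite(save,im[:,:,::-1])
    f=projector("wrist",p,M);b=None
    for x in env.regions_of("wrist","head_"+c):
        v,u=np.nonzero(x["pixels"])
        if not len(u): continue
        k=np.array([u.mean(),v.mean()]);e=np.linalg.norm(k-cen(hull(f,*guess,zs,23))[0])
        if b is None or e<b[0]: b=(e,k,len(u),x["score"])
    if b is None: print("none");return
    r=least_squares(lambda q:cen(hull(f,*q,zs,23))[0]-b[1],guess)
    print(c,"fit",np.round(r.x,1),"off px",round(b[0],1),"area",b[2],round(cen(hull(f,*r.x,zs,23))[1]),"score",round(b[3],2),"pose",p.round(1))
E
python3 -c "
from h import *
headfit('blue',(614,201.5))
plan([(614,201.5,135,97),(614,201.5,91,97)],step=47)
"
```

```text
blue fit [613.2 201.5] off px 1.2 area 4661 4928 score 0.86 pose [617.7 204.8 179. ]
t 4.15 p [617.8 204.6 179.7] phi 96.9 w 85.1 zaxis [ 0.011 -0.001 -1.   ]
(614, 201.5, 135, 97) 1
   -0.042, -0.078, 0.744, -0.01
(614, 201.5, 91, 97) 1
   0.002, -0.008, 0.733, -0
```

Request:
step_arm(motion=[-0.05, -0.08, 0.7, 0, 0, 0, 0, 0])

```text
clock: 4.4
ee_pos: [613.9, 200.0, 139.4]
ee_rot: [2.077, 2.342, 0.015]
ft_force: [-0.2, -0.8, -0.8]
width: 85.4
```

```bash
python3 -c "
from h import *
plan([(613.5,201.5,91,97)],step=47)
"
```

```text
t 4.4 p [613.9 200.  139.4] phi 96.8 w 85.4 zaxis [ 0.015 -0.    -1.   ]
(613.5, 201.5, 91, 97) 2
   0.014, -0.008, 0.403, -0.01
   0.014, -0.008, 0.403, -0.01
```

Request:
step_arm(motion=[0.02, 0, 0.8, 0, 0, 0, 0, 0])

```text
clock: 4.65
ee_pos: [616.0, 201.1, 96.0]
ee_rot: [2.076, 2.339, 0.023]
ft_force: [0.1, -0.5, -0.8]
width: 85.4
```

Request:
step_arm(motion=[0, 0, 0, 0, 0, 0, 0, 0, 0, 0, 0, 0], grip=-1)

```text
clock: 5.03
ee_pos: [619.1, 201.9, 104.9]
ee_rot: [2.073, 2.334, 0.037]
ft_force: [-0.7, 0.1, -0.6]
width: 44.3
```

```bash
python3 -c "
from h import *
plan([(613.5,201.5,160,97)],step=60)
for i in range(3): env.capture('wrist'); print(pose()[0].round(1),pose()[1][:,2].round(4),pose()[2]['width'])
"
```

```text
t 5.03 p [619.1 201.9 104.9] phi 96.8 w 44.3 zaxis [ 0.03   0.005 -1.   ]
(613.5, 201.5, 160, 97) 1
   0.005, -0.065, -0.921, -0.028
[619.1 201.9 104.7] [ 0.0299  0.0048 -0.9995] 44.06420273835628
[618.8 201.8 104.1] [ 0.0291  0.0046 -0.9996] 43.96657599800561
[618.5 201.8 103.9] [ 0.0284  0.0045 -0.9996] 44.11292516967182
```

```bash
python3 -c "
from h import *
im=env.capture('scene');cv2.imwrite('pics/s3.png',cv2.resize(im[130:300,230:430],None,fx=3.5,fy=3.5,interpolation=cv2.INTER_CUBIC)[:,:,::-1])
im=env.capture('wrist');cv2.imwrite('pics/w3.png',im[:,:,::-1])
for i in range(6): env.capture('wrist'); print(pose()[0].round(1),pose()[1][:,2].round(4),pose()[2]['width'],pose()[2]['ft_force'].round(1),pose()[2]['clock'])
"
```

```text
[618.4 201.8 103.9] [ 0.0284  0.0044 -0.9996] 44.39843123809413 [-3.2  0.3  7.1] 5.325
[618.4 201.8 103.9] [ 0.0284  0.0045 -0.9996] 43.73818739905982 [-3.5 -0.7  6.8] 5.375
[618.4 201.8 103.9] [ 0.0283  0.0045 -0.9996] 44.008817275119995 [-3.6 -0.4  6.9] 5.425
[618.4 201.8 103.9] [ 0.0284  0.0045 -0.9996] 44.13250467865108 [-3.2  0.   7.1] 5.475
[618.4 201.8 104. ] [ 0.0284  0.0044 -0.9996] 43.97450772723164 [-3.9 -0.3  6. ] 5.525
[618.4 201.8 103.9] [ 0.0284  0.0045 -0.9996] 44.02100609062355 [-3.  -0.3  7.3] 5.575
```

View pics/s3.png

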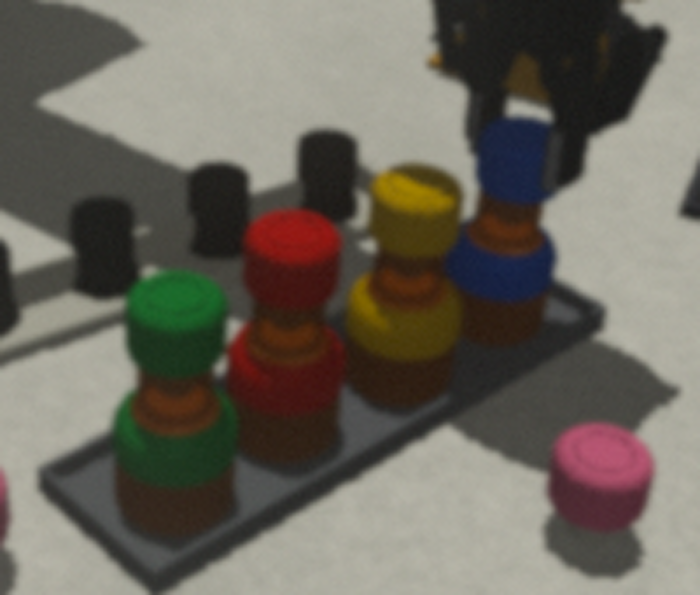

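View pics/w3.png

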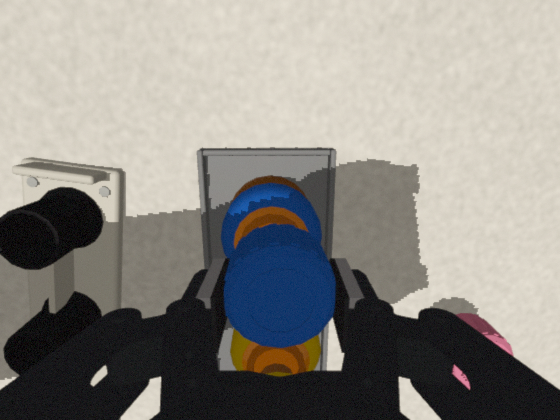

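The blue head is gripped and centred between the pads at (280,285), and all the bottles stand. I'll lift straight up.

Request:
step_arm(motion=[0, -0.03, -0.6, 0, 0, 0, 0, 0])

```text
clock: 5.82
ee_pos: [615.6, 201.4, 140.8]
ee_rot: [2.074, 2.335, 0.034]
ft_force: [0.4, 0.6, -0.5]
width: 44.3
```

```bash
python3 -c "
from h import *
for i in range(3): env.capture('wrist'); print(pose()[0].round(1),pose()[1][:,2].round(4),pose()[2]['width'],pose()[2]['ft_force'].round(1),pose()[2]['clock'])
im=env.capture('scene');cv2.imwrite('pics/s4.png',cv2.resize(im[130:300,230:430],None,fx=3.5,fy=3.5,interpolation=cv2.INTER_CUBIC)[:,:,::-1])
"
```

```text
[614.8 201.2 138.4] [ 0.0252  0.0033 -0.9997] 43.799372088845686 [-0.  -0.8 -0.5] 5.875
[614.3 201.  137.1] [ 0.0233  0.0027 -0.9997] 44.29633905876533 [-0.  -0.2 -0.4] 5.925
[614.1 200.9 136.4] [ 0.0223  0.0024 -0.9997] 44.08489878236843 [-0.1  0.2 -0.6] 5.975
```

View pics/s4.png

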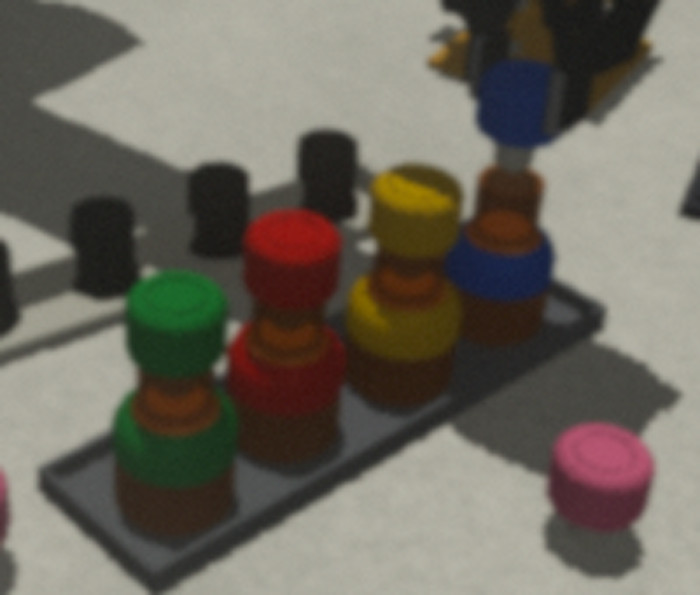

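The blue stopper's white cone is clear of its neck, and the bottle stands in place. I'll carry it to the leftmost cup.

```bash
cat >> h.py <<'E'
def settle(n=4):
    for i in range(n): env.capture("top")
E
python3 -c "
from h import *
plan([(600,199.5,165,97),(473.5,185.5,130,97)])"
```

```text
t 6.03 p [613.9 200.9 136.2] phi 96.8 w 44.3 zaxis [ 0.022  0.002 -1.   ]
(600, 199.5, 165, 97) 1
   0.004, -0.223, -0.485, -0.026
(473.5, 185.5, 130, 97) 3
   0.009, -0.711, 0.179, -0
   0.009, -0.711, 0.179, -0
   0.009, -0.711, 0.179, -0
```

Request:
step_arm(motion=[0, -0.22, -0.5, -0.03, 0, -0.71, 0.18, 0, 0, -0.71, 0.18, 0, 0, -0.71, 0.18, 0])

```text
clock: 6.52
ee_pos: [471.6, 183.0, 126.4]
ee_rot: [2.074, 2.343, 0.019]
ft_force: [0.2, 0.9, -0.4]
width: 43.8
```

```bash
python3 -c "
from h import *
settle(4);p,M,s=pose()
plan([(473.5,185.5,110,97)])
im=env.capture('wrist');cv2.imwrite('pics/w4.png',im[:,:,::-1]);np.savez('w4.npz',im=im,p=p,M=M)
im=env.capture('scene');cv2.imwrite('pics/s5.png',cv2.resize(im[130:300,230:430],None,fx=3.5,fy=3.5,interpolation=cv2.INTER_CUBIC)[:,:,::-1])
"
```

```text
t 6.72 p [472.6 183.3 127.3] phi 97.0 w 43.9 zaxis [ 0.018  0.001 -1.   ]
(473.5, 185.5, 110, 97) 1
   0.035, 0.014, 0.289, 0.001
```

View pics/w4.png

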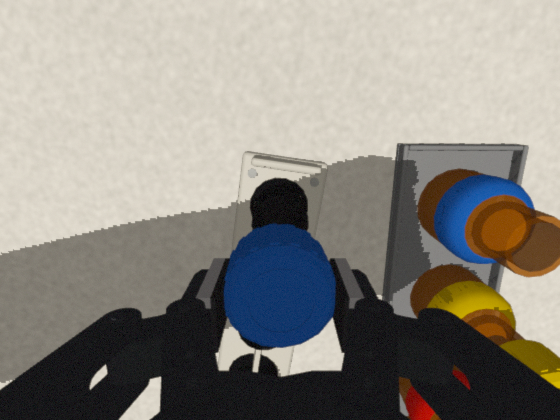

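View pics/s5.png

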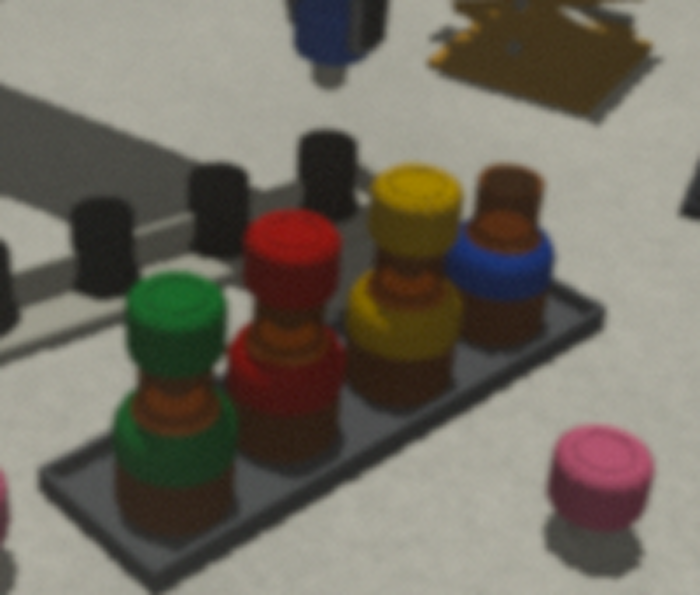

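```bash
python3 - <<'E'
from h import *
d=np.load("w4.npz");p,M=d["p"],d["M"];f=projector("wrist",p,M);im=d["im"].copy()
for z,c in ((57,(255,0,0)),(12,(255,255,0))):
    cv2.polylines(im,[hull(f,473.5,185.5,(z,),19).astype(np.int32)],True,c)
# head in tool frame: circle at tool z
for dz in (-6,24):
    q=p+M@np.array([0,0,-dz]); cv2.polylines(im,[hull(f,q[0],q[1],(q[2],),23).astype(np.int32)],True,(255,255,255))
cv2.imwrite("pics/w4b.png",cv2.resize(im[140:380,180:380],None,fx=2.5,fy=2.5)[:,:,::-1])
E
```

```text
(no output)
```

View pics/w4b.png

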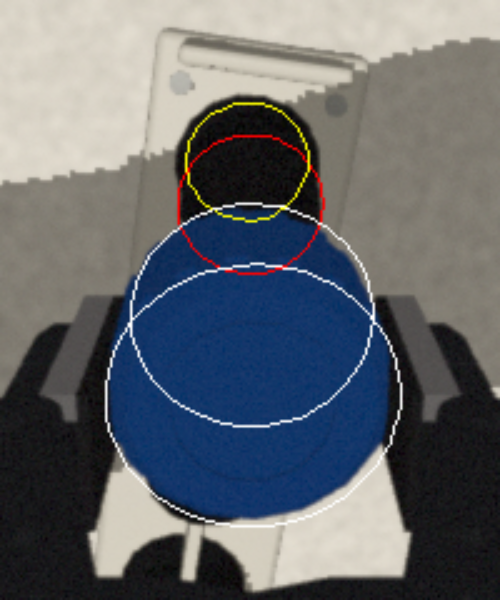

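Request:
step_arm(motion=[0.05, 0.02, 0.53, 0])

```text
clock: 6.95
ee_pos: [478.0, 187.4, 98.2]
ee_rot: [2.072, 2.34, 0.029]
ft_force: [0.3, -1.1, -0.7]
width: 44.2
```

```bash
python3 -c "
from h import *
settle(3);plan([(473.3,186.3,80,97)])
im=env.capture('scene');cv2.imwrite('pics/s6.png',cv2.resize(im[120:220,270:390],None,fx=6,fy=6,interpolation=cv2.INTER_CUBIC)[:,:,::-1])
im=env.capture('top');cv2.imwrite('pics/t6.png',cv2.resize(im[240:340,130:250],None,fx=6,fy=6,interpolation=cv2.INTER_CUBIC)[:,:,::-1])
"
```

```text
t 7.1 p [475.3 186.5  95.1] phi 97.0 w 44.0 zaxis [ 0.017  0.    -1.   ]
(473.3, 186.3, 80, 97) 1
   0.001, -0.038, 0.251, -0.004
```

View pics/s6.png

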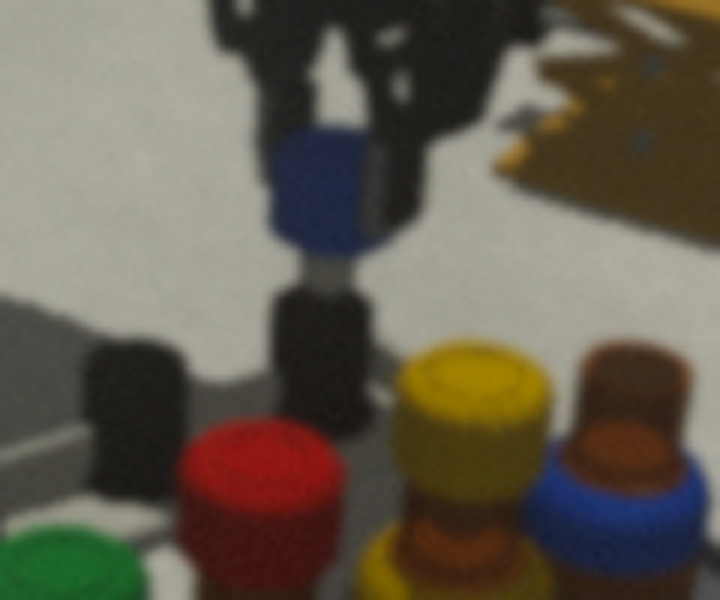

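Request:
step_arm(motion=[0, -0.04, 0.27, 0])

```text
clock: 7.32
ee_pos: [475.4, 186.9, 82.3]
ee_rot: [2.072, 2.34, 0.027]
ft_force: [0.0, 0.1, -2.2]
width: 44.0
```

```bash
python3 -c "
from h import *
settle(3);plan([(473.3,186.0,65,97)]);print(pose()[2]['ft_force'].round(1))
im=env.capture('scene');cv2.imwrite('pics/s7.png',cv2.resize(im[120:220,270:390],None,fx=6,fy=6,interpolation=cv2.INTER_CUBIC)[:,:,::-1])
"
```

```text
t 7.47 p [473.5 186.2  80. ] phi 97.0 w 43.9 zaxis [ 0.018  0.001 -1.   ]
(473.3, 186.0, 65, 97) 1
   -0.003, -0.008, 0.25, -0.005
[ 0.8  0.6 -0.3]
```

View pics/s7.png

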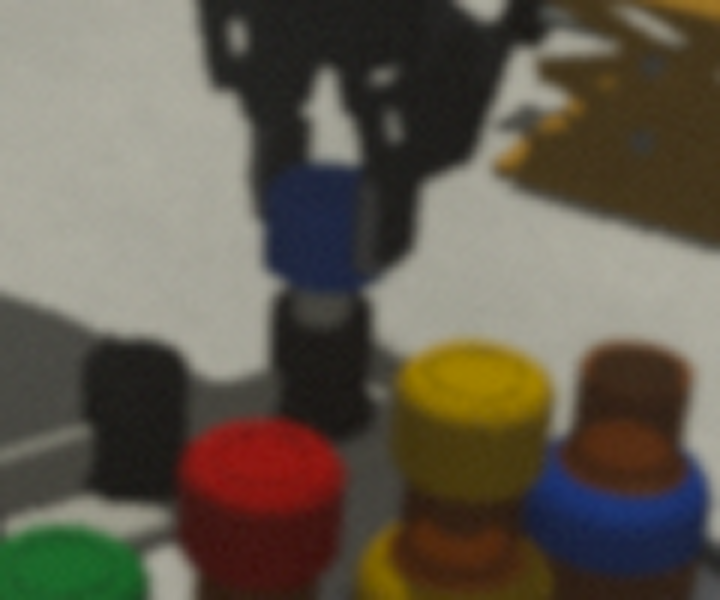

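The blue cone's tip is over the middle of the mouth of the leftmost cup. I'll lower it to seat.

Request:
step_arm(motion=[0, -0.01, 0.22, 0])

```text
clock: 7.65
ee_pos: [474.2, 186.6, 68.0]
ee_rot: [2.073, 2.341, 0.025]
ft_force: [0.4, 0.1, -1.3]
width: 44.2
```

```bash
python3 -c "
from h import *
settle(4);plan([(473.3,186.0,65,97)]);print(pose()[2]['ft_force'].round(1))
im=env.capture('scene');cv2.imwrite('pics/s8.png',cv2.resize(im[120:220,270:390],None,fx=6,fy=6,interpolation=cv2.INTER_CUBIC)[:,:,::-1])
"
```

```text
t 7.85 p [473.1 186.2  66.9] phi 97.0 w 44.0 zaxis [ 0.018  0.001 -1.   ]
(473.3, 186.0, 65, 97) 1
   -0.004, 0.002, 0.032, -0.004
[-0.   0.2  0.2]
```

View pics/s8.png

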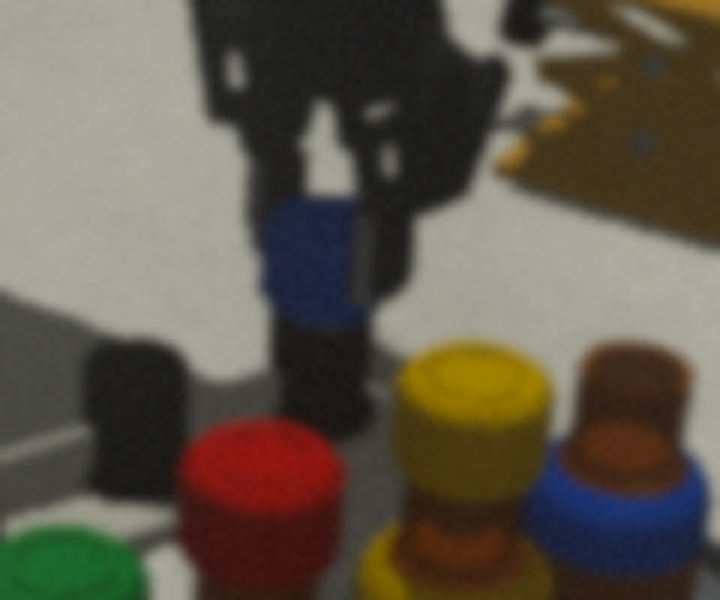

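Request:
step_arm(motion=[0, 0, 0.09, 0])

```text
clock: 8.02
ee_pos: [473.9, 186.5, 62.5]
ee_rot: [2.073, 2.342, 0.023]
ft_force: [-10.6, -3.0, 43.0]
width: 44.1
```

```bash
python3 -c "
from h import *
settle(4);plan([(473.3,186.0,65,97)]);print(pose()[2]['ft_force'].round(1))
"
```

```text
t 8.22 p [473.9 186.5  62.8] phi 97.0 w 44.0 zaxis [ 0.021  0.002 -1.   ]
(473.3, 186.0, 65, 97) 1
   -0.007, -0.01, -0.036, -0.005
[-2.2 -0.5  6.5]
```

Seated, as contact came at the predicted height. I'll release and go up.

Request:
step_arm(motion=[0, 0, 0, 0, 0, 0, 0, 0], grip=1)

```text
clock: 8.48
ee_pos: [474.1, 186.6, 62.9]
ee_rot: [2.073, 2.341, 0.024]
ft_force: [-0.1, 0.8, -0.2]
width: 78.2
```

```bash
python3 -c "
from h import *
settle(5);p=pose()[0];plan([(473.3,186.0,120,97),(500,175,190,97),(618,121.5,185,97)]);print(pose()[2]['ft_force'].round(1),pose()[2]['width'])
"
```

```text
t 8.72 p [474.  186.5  62.8] phi 97.0 w 85.5 zaxis [ 0.021  0.002 -1.   ]
(473.3, 186.0, 120, 97) 2
   -0.004, 0.004, -0.477, -0.002
   -0.004, 0.004, -0.477, -0.002
(500, 175, 190, 97) 2
   -0.119, 0.222, -0.579, -0
   -0.119, 0.222, -0.579, -0
(618, 121.5, 185, 97) 3
   -0.375, 0.614, 0.041, -0
   -0.375, 0.614, 0.041, -0
   -0.375, 0.614, 0.041, -0
[-0.5  0.7 -0.1] 85.54442284514383
```

Request:
step_arm(motion=[0, 0, -0.9, 0, -0.12, 0.22, -0.58, 0, -0.12, 0.22, -0.58, 0, -0.37, 0.63, 0.04, 0, -0.37, 0.63, 0.04, 0, -0.37, 0.63, 0.04, 0])

```text
clock: 9.48
ee_pos: [622.4, 122.5, 186.8]
ee_rot: [2.068, 2.345, 0.026]
ft_force: [-0.2, 1.5, -0.0]
width: 85.4
```

```bash
python3 -c "
from h import *
settle(3);headfit('yellow',(625.5,121),save='pics/w9.png');plan([(625.7,121,97,97)])
im=env.capture('scene');cv2.imwrite('pics/s9.png',cv2.resize(im[120:300,230:430],None,fx=3.3,fy=3.3,interpolation=cv2.INTER_CUBIC)[:,:,::-1])
"
```

```text
yellow fit [626.  121.2] off px 0.9 area 4398 4671 score 0.93 pose [622.1 122.  184.8]
t 9.72 p [620.8 123.  186. ] phi 97.2 w 85.5 zaxis [ 0.021  0.002 -1.   ]
(625.7, 121, 97, 97) 2
   -0.021, 0.023, 0.742, 0.01
   -0.021, 0.023, 0.742, 0.01
```

View pics/w9.png

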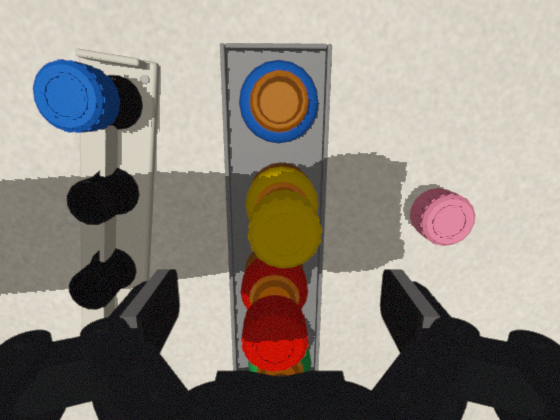

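View pics/s9.png

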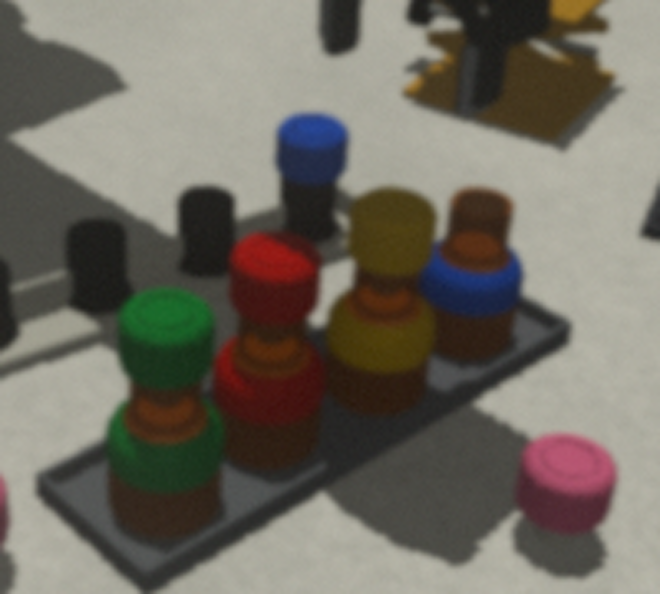

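The blue stopper is upright and seated in the leftmost cup, its bottle stands open, and yellow is at (285,230) in the wrist view. Next is yellow.

Request:
step_arm(motion=[-0.02, 0.03, 0.7, 0, 0, 0, 0.7, 0])

```text
clock: 10.02
ee_pos: [625.2, 124.2, 106.1]
ee_rot: [2.062, 2.343, 0.035]
ft_force: [1.0, -0.7, -0.1]
width: 85.2
```

```bash
python3 -c "
from h import *
settle(4);plan([(626,121,94,97)])
"
```

```text
t 10.22 p [625.  124.  107.3] phi 97.3 w 85.2 zaxis [ 0.028  0.004 -1.   ]
(626, 121, 94, 97) 1
   -0.052, 0.004, 0.222, 0.035
```

Request:
step_arm(motion=[-0.05, 0.01, 0.24, 0.03])

```text
clock: 10.35
ee_pos: [627.8, 121.7, 96.2]
ee_rot: [2.066, 2.337, 0.04]
ft_force: [0.6, 0.0, 0.6]
width: 85.4
```

```bash
python3 -c "
from h import *
settle(4);plan([(626,121,94,97)])
"
```

```text
t 10.55 p [626.5 121.1  93.4] phi 97.0 w 85.4 zaxis [ 0.029  0.004 -1.   ]
(626, 121, 94, 97) 1
   0, -0.008, -0.01, 0.004
```

Request:
step_arm(motion=[0, 0, 0, 0], grip=-1)

```text
clock: 10.68
ee_pos: [626.7, 121.1, 94.0]
ee_rot: [2.068, 2.339, 0.035]
ft_force: [-0.5, -0.3, -0.6]
width: 69.7
```

```bash
python3 -c "
from h import *
for i in range(8): env.capture('wrist'); print(pose()[0].round(1),pose()[1][:,2].round(4),pose()[2]['width'],pose()[2]['ft_force'].round(1),pose()[2]['clock'])
"
```

```text
[626.8 121.1  94. ] [ 0.0293  0.0037 -0.9996] 62.93827072760658 [-0.2 -1.3 -0.4] 10.725
[626.7 121.1  93.9] [ 0.0292  0.0037 -0.9996] 55.282320385974096 [ 0.2 -0.1  1.1] 10.775
[626.7 121.1  93.8] [ 0.0291  0.0037 -0.9996] 47.940236697635044 [0.5 0.6 0.1] 10.825
[627.  121.1  94.3] [ 0.0301  0.0039 -0.9995] 44.31069509364877 [0.5 0.2 0.9] 10.875
[627.  121.2  94.2] [ 0.0299  0.0039 -0.9995] 43.98103345740317 [ 0.5 -0.5  4.5] 10.925
[626.9 121.1  94.2] [ 0.0299  0.0038 -0.9995] 44.277246359967464 [ 0.9 -0.2  4.4] 10.975
[626.9 121.2  94.2] [ 0.03    0.0039 -0.9995] 44.2272350573699 [0.4 0.1 5.5] 11.025
[626.9 121.1  94.2] [ 0.0299  0.0038 -0.9995] 44.293597801669364 [1.1 0.4 5. ] 11.075
```

Request:
step_arm(motion=[0, -0.03, -0.8, 0])

```text
clock: 11.2
ee_pos: [621.7, 120.4, 138.3]
ee_rot: [2.071, 2.342, 0.026]
ft_force: [1.1, 0.6, 0.0]
width: 44.6
```

```bash
python3 -c "
from h import *
settle(3);plan([(600,118,160,97),(471.3,106,115,97)])
im=env.capture('scene');cv2.imwrite('pics/s10.png',cv2.resize(im[120:300,230:430],None,fx=3.3,fy=3.3,interpolation=cv2.INTER_CUBIC)[:,:,::-1])
"
```

```text
t 11.35 p [624.7 121.  144.7] phi 97.0 w 44.5 zaxis [ 0.034  0.005 -0.999]
(600, 118, 160, 97) 1
   0.001, -0.406, -0.27, 0.004
(471.3, 106, 115, 97) 3
   0.021, -0.726, 0.225, 0
   0.021, -0.726, 0.225, 0
   0.021, -0.726, 0.225, 0
```

View pics/s10.png

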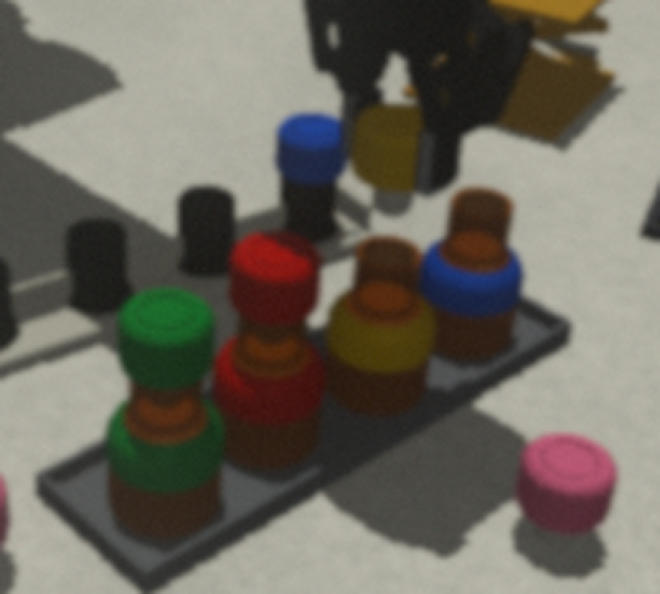

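The yellow cone is clear of its neck. I'll carry it to the second cup from the left.

Request:
step_arm(motion=[0, -0.4, -0.27, 0, 0.02, -0.73, 0.22, 0, 0.02, -0.73, 0.22, 0, 0.02, -0.73, 0.22, 0])

```text
clock: 11.9
ee_pos: [465.7, 104.7, 107.4]
ee_rot: [2.071, 2.341, 0.027]
ft_force: [-0.4, -0.2, 0.2]
width: 44.3
```

```bash
python3 -c "
from h import *
settle(4);plan([(471.3,106,72,97)])
p,M,s=pose();im=env.capture('wrist');f=projector('wrist',p,M)
for z,c in ((57,(255,0,0)),(12,(255,255,0))): cv2.polylines(im,[hull(f,471.1,106,(z,),19).astype(np.int32)],True,c)
cv2.imwrite('pics/w11.png',im[:,:,::-1])
"
```

```text
t 12.1 p [467.  104.9 108.5] phi 97.0 w 44.2 zaxis [ 0.024  0.003 -1.   ]
(471.3, 106, 72, 97) 1
   0.009, 0.059, 0.61, 0.002
```

View pics/w11.png

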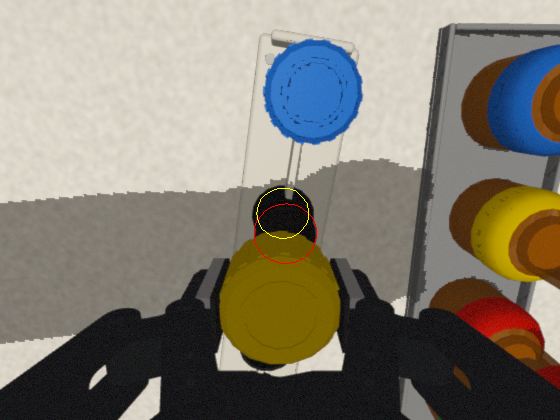

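Request:
step_arm(motion=[0.02, 0.06, 0.5, 0])

```text
clock: 12.28
ee_pos: [474.9, 107.3, 81.3]
ee_rot: [2.068, 2.338, 0.036]
ft_force: [0.3, -0.1, -0.7]
width: 44.4
```

```bash
python3 -c "
from h import *
settle(3);plan([(471.3,106.3,55,97)]);print(pose()[2]['ft_force'].round(1))
im=env.capture('scene');cv2.imwrite('pics/s11.png',cv2.resize(im[120:220,250:370],None,fx=6,fy=6,interpolation=cv2.INTER_CUBIC)[:,:,::-1])
"
```

```text
t 12.43 p [472.3 106.7  78.4] phi 97.0 w 44.6 zaxis [ 0.023  0.002 -1.   ]
(471.3, 106.3, 55, 97) 1
   -0.005, -0.027, 0.39, 0
[ 0.1 -0.2  0.3]
```

View pics/s11.png

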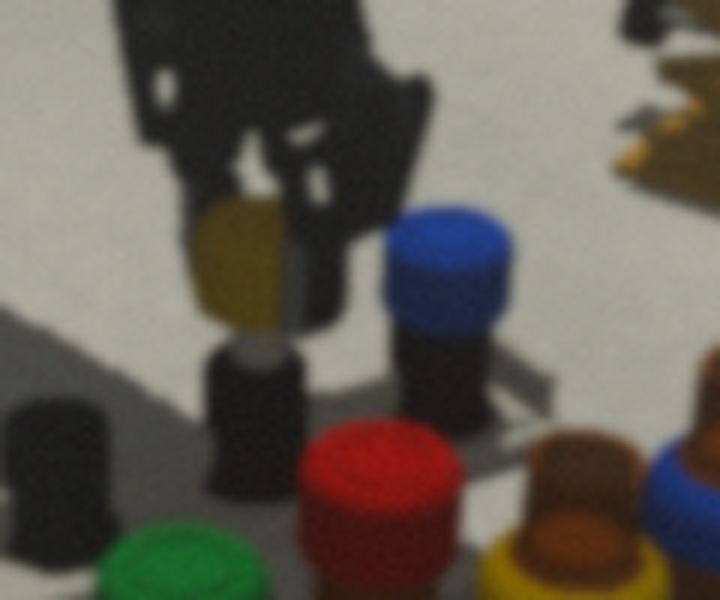

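Request:
step_arm(motion=[0, -0.03, 0.33, 0])

```text
clock: 12.6
ee_pos: [473.3, 107.0, 61.9]
ee_rot: [2.069, 2.339, 0.034]
ft_force: [0.4, 0.0, 0.0]
width: 44.7
```

```bash
python3 -c "
from h import *
settle(3);plan([(471.3,106.3,53.5,97)]);print(pose()[2]['ft_force'].round(1))
"
```

```text
t 12.75 p [471.5 106.6  60.1] phi 97.0 w 44.4 zaxis [ 0.024  0.003 -1.   ]
(471.3, 106.3, 53.5, 97) 1
   -0.004, -0.007, 0.11, -0
[ 0.1  0.1 -1.2]
```

Request:
step_arm(motion=[0, -0.01, 0.09, 0])

```text
clock: 12.88
ee_pos: [472.0, 106.7, 56.1]
ee_rot: [2.07, 2.34, 0.031]
ft_force: [-0.2, 0.1, -0.6]
width: 44.3
```

```bash
python3 -c "
from h import *
settle(3);plan([(471.3,106.3,53.5,97)]);print(pose()[2]['ft_force'].round(1))
im=env.capture('scene');cv2.imwrite('pics/s12.png',cv2.resize(im[120:220,250:370],None,fx=6,fy=6,interpolation=cv2.INTER_CUBIC)[:,:,::-1])
"
```

```text
t 13.03 p [471.2 106.6  55.1] phi 97.0 w 44.5 zaxis [ 0.025  0.003 -1.   ]
(471.3, 106.3, 53.5, 97) 1
   -0.005, -0, 0.027, -0
[-0.3 -0.9 -0.9]
```

View pics/s12.png

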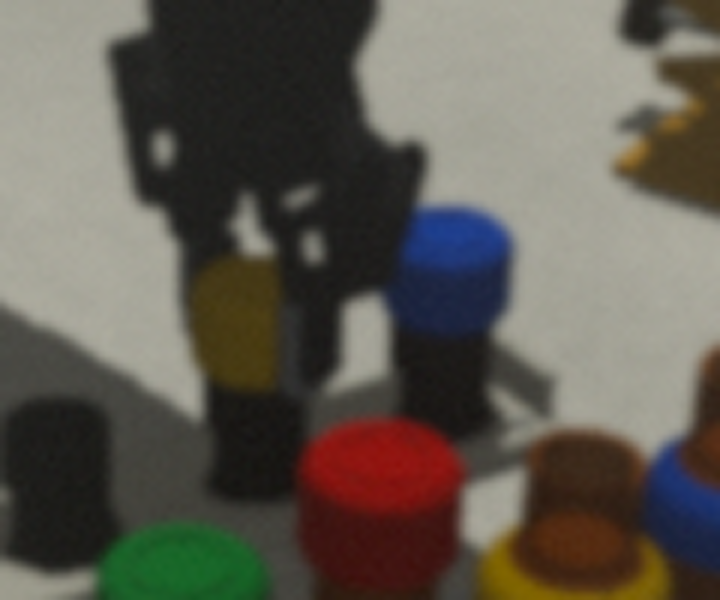

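The yellow cone is inside the second cup, its head 1–2 mm above the rim. I'll release and rise.

Request:
step_arm(motion=[0, 0, 0.02, 0, 0, 0, 0, 0], grip=1)

```text
clock: 13.32
ee_pos: [471.6, 106.7, 54.5]
ee_rot: [2.07, 2.34, 0.03]
ft_force: [0.2, -0.1, -0.4]
width: 78.4
```

```bash
python3 -c "
from h import *
settle(5);p=pose()[0];plan([(471.3,106.3,110,97),(500,95,180,97),(626,42,185,97)]);print(pose()[2]['ft_force'].round(1),pose()[2]['width'])
"
```

```text
t 13.57 p [471.5 106.6  54.4] phi 97.0 w 85.7 zaxis [ 0.025  0.003 -1.   ]
(471.3, 106.3, 110, 97) 1
   -0.006, 0.02, -0.927, -0
(500, 95, 180, 97) 2
   -0.123, 0.241, -0.577, -0
   -0.123, 0.241, -0.577, -0
(626, 42, 185, 97) 3
   -0.378, 0.659, -0.011, -0
   -0.378, 0.659, -0.011, -0
   -0.378, 0.659, -0.011, -0
[-0.2  0.8  0.1] 85.67248887048088
```

Request:
step_arm(motion=[0, 0.02, -0.95, 0, -0.12, 0.24, -0.58, 0, -0.12, 0.24, -0.58, 0, -0.38, 0.66, 0, 0, -0.38, 0.66, 0, 0, -0.38, 0.66, 0, 0])

```text
clock: 14.32
ee_pos: [628.5, 41.7, 190.2]
ee_rot: [2.065, 2.342, 0.032]
ft_force: [0.3, 0.7, 0.9]
width: 85.7
```

```bash
python3 -c "
from h import *
settle(4);headfit('red',(629,41.5),save='pics/w13.png');plan([(629,41.5,110,97)])
im=env.capture('scene');cv2.imwrite('pics/s13.png',cv2.resize(im[120:300,230:430],None,fx=3.3,fy=3.3,interpolation=cv2.INTER_CUBIC)[:,:,::-1])
"
```

```text
red fit [628.9  40.5] off px 1.4 area 4473 4507 score 0.75 pose [627.2  41.9 188.6]
t 14.62 p [626.5  42.5 189.8] phi 97.2 w 85.5 zaxis [ 0.026  0.003 -1.   ]
(629, 41.5, 110, 97) 2
   -0.011, 0.002, 0.665, 0.011
   -0.011, 0.002, 0.665, 0.011
```

View pics/w13.png

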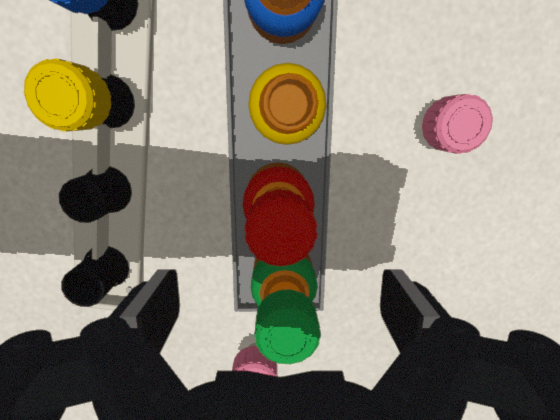

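View pics/s13.png

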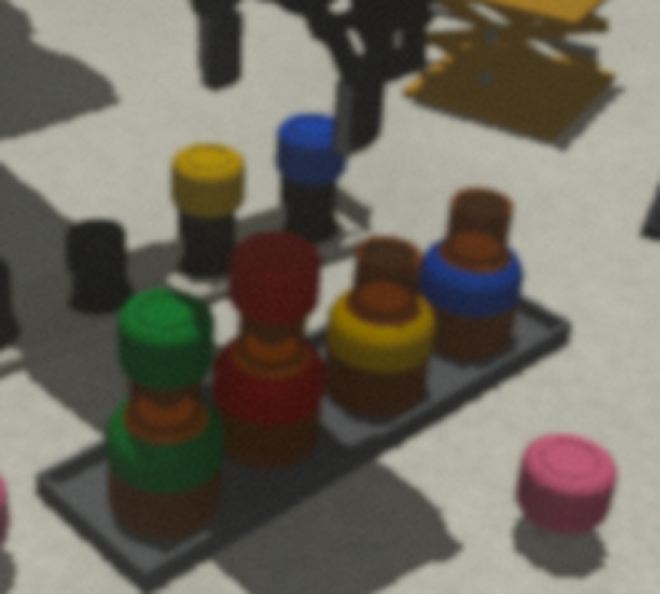

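The blue and yellow stoppers are both parked upright. Red is at (281,228) in the wrist view, so I go down on it. A second short move will fix the overshoot.

Request:
step_arm(motion=[-0.02, 0.01, 0.75, 0.01, 0, 0, 0.6, 0])

```text
clock: 14.92
ee_pos: [630.2, 43.1, 112.5]
ee_rot: [2.061, 2.338, 0.041]
ft_force: [-0.3, 0.3, -0.4]
width: 85.1
```

```bash
python3 -c "
from h import *
settle(4);plan([(629,41,94,97)])
"
```

```text
t 15.12 p [630.5  42.9 114.3] phi 97.2 w 85.7 zaxis [ 0.035  0.004 -0.999]
(629, 41, 94, 97) 1
   -0.028, -0.04, 0.338, 0.025
```

Request:
step_arm(motion=[-0.03, -0.04, 0.35, 0.02])

```text
clock: 15.25
ee_pos: [630.7, 41.3, 97.4]
ee_rot: [2.061, 2.333, 0.047]
ft_force: [-0.3, -0.6, -0.2]
width: 85.3
```

```bash
python3 -c "
from h import *
settle(4);plan([(629,41,94,97)])
"
```

```text
t 15.45 p [629.4  41.1  95.1] phi 97.0 w 85.5 zaxis [ 0.037  0.004 -0.999]
(629, 41, 94, 97) 1
   0, -0.008, 0.019, 0.006
```

Request:
step_arm(motion=[0, 0, 0, 0], grip=-1)

```text
clock: 15.58
ee_pos: [630.0, 41.1, 96.8]
ee_rot: [2.063, 2.334, 0.045]
ft_force: [-0.4, 0.2, -0.6]
width: 69.6
```

```bash
python3 -c "
from h import *
settle(7);plan([(629,41,145,97)]);print(pose()[2]['ft_force'].round(1))
"
```

```text
t 15.93 p [630.2  41.1  96.6] phi 97.0 w 44.2 zaxis [ 0.039  0.004 -0.999]
(629, 41, 145, 97) 1
   0, 0.011, -0.807, 0.006
[1.2 0.4 5.9]
```

Request:
step_arm(motion=[0, 0, -0.85, 0])

```text
clock: 16.05
ee_pos: [626.2, 40.8, 144.1]
ee_rot: [2.066, 2.338, 0.037]
ft_force: [0.1, 0.3, 0.4]
width: 44.5
```

```bash
python3 -c "
from h import *
settle(4);plan([(600,38,160,97),(473,26.5,120,97)])
im=env.capture('scene');cv2.imwrite('pics/s14.png',cv2.resize(im[120:300,230:430],None,fx=3.3,fy=3.3,interpolation=cv2.INTER_CUBIC)[:,:,::-1])
"
```

```text
t 16.25 p [628.8  41.  148.8] phi 97.1 w 44.4 zaxis [ 0.042  0.004 -0.999]
(600, 38, 160, 97) 1
   0.01, -0.475, -0.207, 0.006
(473, 26.5, 120, 97) 3
   0.023, -0.717, 0.192, 0
   0.023, -0.717, 0.192, 0
   0.023, -0.717, 0.192, 0
```

View pics/s14.png

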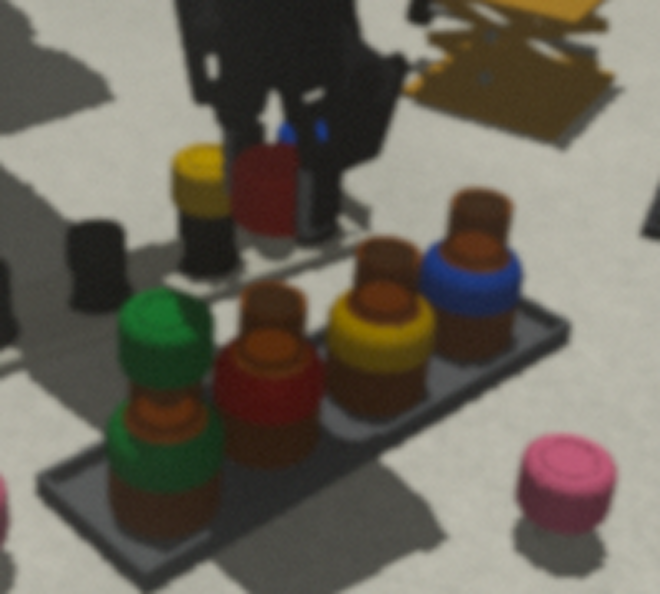

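Red is out cleanly. I'll carry it to the third cup.

Request:
step_arm(motion=[0.01, -0.47, -0.2, 0, 0.02, -0.72, 0.19, 0, 0.02, -0.72, 0.19, 0, 0.02, -0.72, 0.19, 0])

```text
clock: 16.8
ee_pos: [467.6, 25.5, 112.4]
ee_rot: [2.066, 2.338, 0.037]
ft_force: [-0.3, 0.0, 0.9]
width: 44.3
```

```bash
python3 -c "
from h import *
settle(4);plan([(469,26.5,80,97)])
p,M,s=pose();im=env.capture('wrist');f=projector('wrist',p,M)
for z,c in ((57,(255,0,0)),(12,(255,255,0))): cv2.polylines(im,[hull(f,468.7,26,(z,),19).astype(np.int32)],True,c)
cv2.imwrite('pics/w15.png',im[:,:,::-1])
"
```

```text
t 17.0 p [468.9  25.6 113.5] phi 97.1 w 44.3 zaxis [ 0.033  0.004 -0.999]
(469, 26.5, 80, 97) 1
   0.015, -0.015, 0.558, 0.007
```

View pics/w15.png

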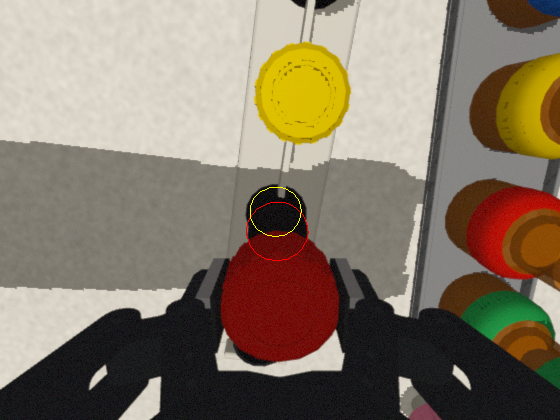

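Request:
step_arm(motion=[0.02, -0.01, 0.55, 0])

```text
clock: 17.18
ee_pos: [473.1, 27.1, 83.1]
ee_rot: [2.063, 2.334, 0.045]
ft_force: [0.4, -0.2, -1.1]
width: 44.5
```

```bash
python3 -c "
from h import *
settle(4);plan([(468.8,26.5,61,97)]);print(pose()[2]['ft_force'].round(1))
im=env.capture('scene');cv2.imwrite('pics/s16.png',cv2.resize(im[130:230,210:330],None,fx=6,fy=6,interpolation=cv2.INTER_CUBIC)[:,:,::-1])
"
```

```text
t 17.38 p [470.7  27.   81.3] phi 97.1 w 44.1 zaxis [ 0.033  0.004 -0.999]
(468.8, 26.5, 61, 97) 1
   -0.004, -0.043, 0.337, 0.008
[ 0.7  0.5 -0.8]
```

View pics/s16.png

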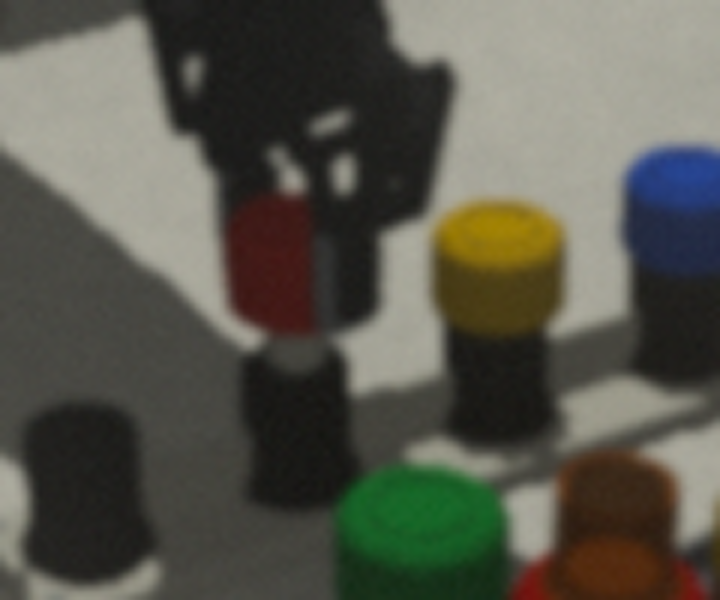

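The cone tip at (298,352) is over the cup mouth centre at (297,362). I'll keep lowering.

Request:
step_arm(motion=[0, -0.04, 0.33, 0])

```text
clock: 17.55
ee_pos: [471.4, 26.9, 64.5]
ee_rot: [2.063, 2.334, 0.044]
ft_force: [-0.3, 0.2, 0.5]
width: 44.4
```

```bash
python3 -c "
from h import *
settle(4);plan([(468.8,26.5,57,97)]);print(pose()[2]['ft_force'].round(1))
"
```

```text
t 17.75 p [469.8  26.8  63.1] phi 97.1 w 44.1 zaxis [ 0.035  0.004 -0.999]
(468.8, 26.5, 57, 97) 1
   -0.002, -0.021, 0.101, 0.007
[-0.8  0.8 -0.5]
```

Request:
step_arm(motion=[0, -0.02, 0.1, 0])

```text
clock: 17.88
ee_pos: [469.7, 26.7, 58.3]
ee_rot: [2.064, 2.335, 0.043]
ft_force: [0.1, 0.4, -0.8]
width: 44.4
```

```bash
python3 -c "
from h import *
settle(4);plan([(468.8,26.5,57,97)]);print(pose()[2]['ft_force'].round(1))
"
```

```text
t 18.07 p [468.9  26.6  57.3] phi 97.1 w 44.5 zaxis [ 0.035  0.004 -0.999]
(468.8, 26.5, 57, 97) 1
   -0.002, -0.002, 0.005, 0.008
[-0.7  0.3 -0.6]
```

Request:
step_arm(motion=[0, 0, 0.02, 0, 0, 0, 0, 0], grip=1)

```text
clock: 18.32
ee_pos: [469.2, 26.7, 56.5]
ee_rot: [2.064, 2.336, 0.041]
ft_force: [0.6, -0.4, 1.1]
width: 78.7
```

```bash
python3 -c "
from h import *
settle(5);p=pose()[0];plan([(468.8,26.5,112,97),(500,15,180,97),(642,-35,185,97)]);print(pose()[2]['ft_force'].round(1),pose()[2]['width'])
"
```

```text
t 18.57 p [469.1  26.6  56.5] phi 97.1 w 85.6 zaxis [ 0.036  0.004 -0.999]
(468.8, 26.5, 112, 97) 1
   -0.002, 0.027, -0.925, 0.008
(500, 15, 180, 97) 2
   -0.127, 0.267, -0.557, 0
   -0.127, 0.267, -0.557, 0
(642, -35, 185, 97) 3
   -0.372, 0.75, -0.001, 0
   -0.372, 0.75, -0.001, 0
   -0.372, 0.75, -0.001, 0
[ 0.5  0.2 -0.3] 85.61409217151936
```

Request:
step_arm(motion=[0, 0.03, -0.95, 0, -0.13, 0.27, -0.56, 0, -0.13, 0.27, -0.56, 0, -0.37, 0.74, 0, 0, -0.37, 0.74, 0, 0, -0.37, 0.74, 0, 0])

```text
clock: 19.32
ee_pos: [643.8, -35.5, 192.3]
ee_rot: [2.06, 2.336, 0.044]
ft_force: [0.4, 0.1, 0.3]
width: 85.6
```

```bash
python3 -c "
from h import *
settle(4);headfit('green',(645,-34.5),save='pics/w17.png');plan([(645,-35,110,97)])
im=env.capture('scene');cv2.imwrite('pics/s17.png',cv2.resize(im[120:300,200:400],None,fx=3.3,fy=3.3,interpolation=cv2.INTER_CUBIC)[:,:,::-1])
"
```

```text
green fit [643.6 -35.9] off px 3.0 area 4285 4441 score 0.85 pose [642.4 -35.2 190.4]
t 19.62 p [641.5 -34.7 192.1] phi 97.2 w 85.6 zaxis [ 0.037  0.004 -0.999]
(645, -35, 110, 97) 2
   -0.006, 0.003, 0.684, 0.012
   -0.006, 0.003, 0.684, 0.012
```

View pics/w17.png

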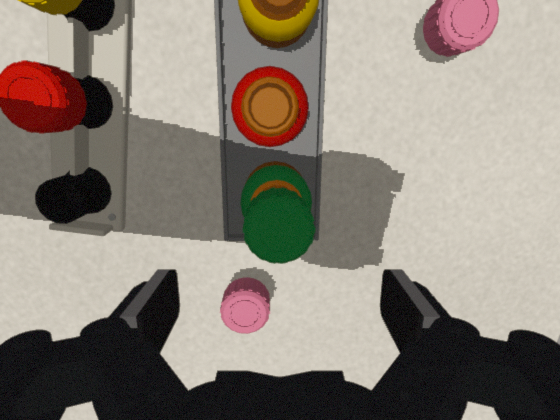

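View pics/s17.png

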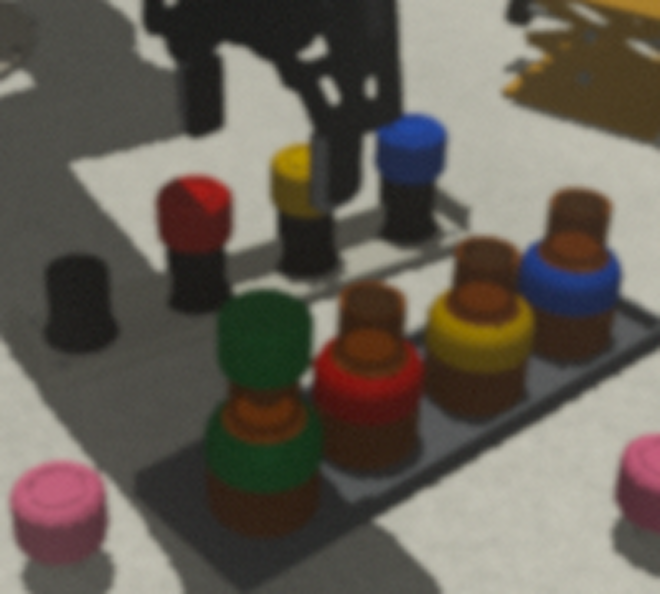

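Red is parked in the third cup. Green, real and on its bottle, is at (278,228), with a pink look-alike lying at (246,307) on the table. I'll go down on green.

Request:
step_arm(motion=[0, -0.01, 0.75, 0.01, 0, -0.01, 0.6, 0])

```text
clock: 19.92
ee_pos: [644.1, -33.6, 115.6]
ee_rot: [2.056, 2.331, 0.053]
ft_force: [-0.3, 0.0, -1.6]
width: 85.5
```

```bash
python3 -c "
from h import *
settle(4);plan([(644,-35.3,94,97)])
"
```

```text
t 20.12 p [644.4 -33.8 117.4] phi 97.2 w 85.1 zaxis [ 0.047  0.003 -0.999]
(644, -35.3, 94, 97) 1
   -0.023, -0.028, 0.39, 0.021
```

Request:
step_arm(motion=[-0.02, -0.03, 0.4, 0.02])

```text
clock: 20.25
ee_pos: [645.8, -35.0, 97.9]
ee_rot: [2.055, 2.324, 0.059]
ft_force: [-0.2, -0.1, -0.2]
width: 85.0
```

```bash
python3 -c "
from h import *
settle(4);plan([(644,-35.3,94,97)])
"
```

```text
t 20.45 p [644.3 -35.   95.3] phi 97.0 w 85.8 zaxis [ 0.049  0.003 -0.999]
(644, -35.3, 94, 97) 1
   -0.004, -0.006, 0.021, 0.002
```

Request:
step_arm(motion=[0, 0, 0, 0], grip=-1)

```text
clock: 20.58
ee_pos: [644.9, -35.1, 97.1]
ee_rot: [2.057, 2.326, 0.056]
ft_force: [0.4, 0.3, 0.1]
width: 69.8
```

```bash
python3 -c "
from h import *
settle(7);plan([(644,-35.3,147,97)]);print(pose()[2]['ft_force'].round(1))
"
```

```text
t 20.93 p [645.  -35.1  97. ] phi 97.0 w 44.4 zaxis [ 0.051  0.003 -0.999]
(644, -35.3, 147, 97) 1
   -0.005, 0.026, -0.833, 0.002
[-0.4  0.5  6.9]
```

Green is gripped, and its seat height will be a TCP z of about 56. I'll lift.

Request:
step_arm(motion=[0, 0.02, -0.87, 0])

```text
clock: 21.05
ee_pos: [641.4, -35.0, 145.6]
ee_rot: [2.061, 2.33, 0.049]
ft_force: [0.9, 0.0, 0.3]
width: 44.7
```

```bash
python3 -c "
from h import *
settle(4);plan([(610,-38,160,97),(471,-53.5,122,97)])
im=env.capture('scene');cv2.imwrite('pics/s18.png',cv2.resize(im[120:300,200:400],None,fx=3.3,fy=3.3,interpolation=cv2.INTER_CUBIC)[:,:,::-1])
"
```

```text
t 21.25 p [644.2 -35.1 150.7] phi 97.0 w 44.6 zaxis [ 0.054  0.003 -0.999]
(610, -38, 160, 97) 1
   0.021, -0.562, -0.186, 0.003
(471, -53.5, 122, 97) 3
   0.009, -0.787, 0.169, 0
   0.009, -0.787, 0.169, 0
   0.009, -0.787, 0.169, 0
```

View pics/s18.png

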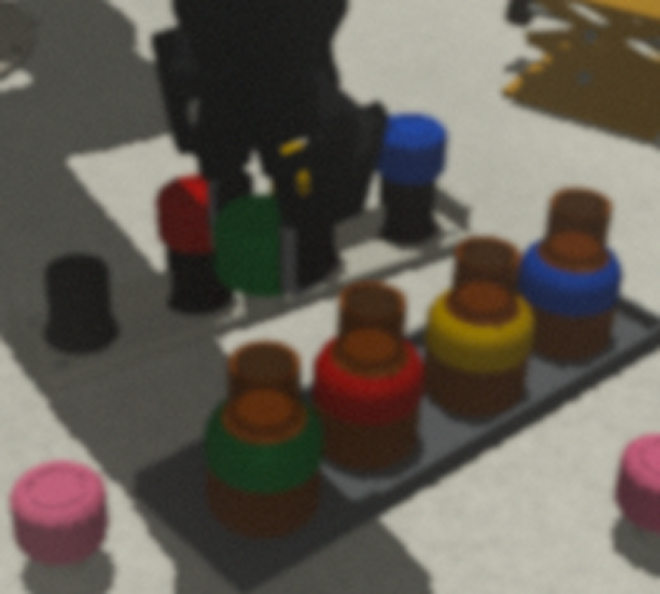

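Request:
step_arm(motion=[0.02, -0.56, -0.18, 0, 0.01, -0.78, 0.17, 0, 0.01, -0.78, 0.17, 0, 0.01, -0.78, 0.17, 0])

```text
clock: 21.8
ee_pos: [467.0, -53.2, 113.7]
ee_rot: [2.06, 2.332, 0.05]
ft_force: [-0.0, 0.7, -0.4]
width: 44.4
```

```bash
python3 -c "
from h import *
settle(4);plan([(466.6,-53.5,81,97)])
p,M,s=pose();im=env.capture('wrist');f=projector('wrist',p,M)
for z,c in ((57,(255,0,0)),(12,(255,255,0))): cv2.polylines(im,[hull(f,466.3,-54,(z,),19).astype(np.int32)],True,c)
cv2.imwrite('pics/w19.png',im[:,:,::-1])
"
```

```text
t 22.0 p [468.4 -53.2 114.8] phi 97.0 w 44.3 zaxis [ 0.045  0.004 -0.999]
(466.6, -53.5, 81, 97) 1
   0, -0.055, 0.561, 0.006
```

View pics/w19.png

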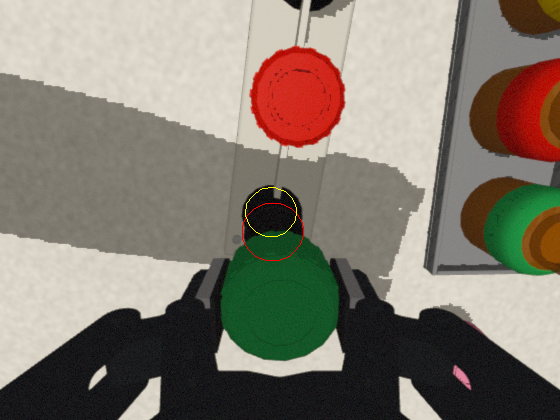

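Request:
step_arm(motion=[0, -0.07, 0.55, 0])

```text
clock: 22.18
ee_pos: [469.8, -53.7, 84.3]
ee_rot: [2.055, 2.327, 0.057]
ft_force: [-0.2, -0.4, -0.9]
width: 44.4
```

```bash
python3 -c "
from h import *
settle(4);plan([(466.9,-53.5,63,97)]);print(pose()[2]['ft_force'].round(1))
im=env.capture('scene');cv2.imwrite('pics/s20.png',cv2.resize(im[140:240,180:300],None,fx=6,fy=6,interpolation=cv2.INTER_CUBIC)[:,:,::-1])
"
```

```text
t 22.38 p [467.3 -53.5  82.5] phi 97.1 w 44.6 zaxis [ 0.045  0.004 -0.999]
(466.9, -53.5, 63, 97) 1
   0.002, -0.022, 0.324, 0.01
[-0.7  0.3 -0.1]
```

View pics/s20.png

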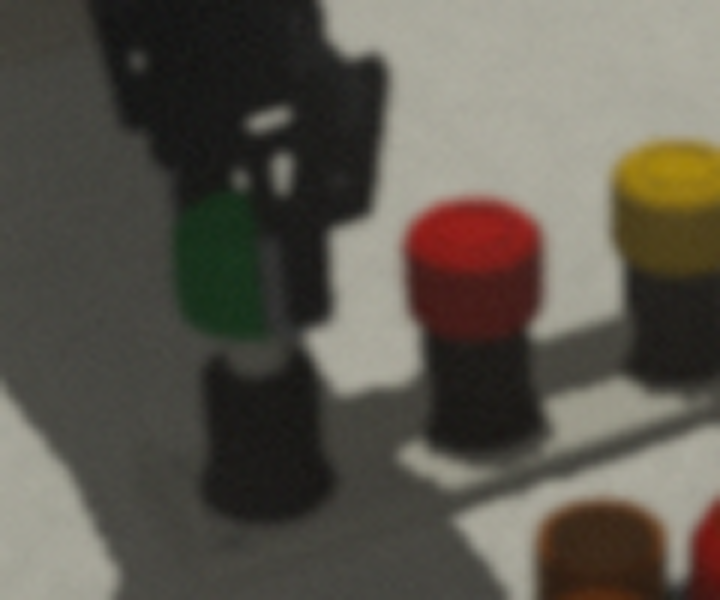

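Request:
step_arm(motion=[0.01, -0.01, 0.32, 0])

```text
clock: 22.55
ee_pos: [469.9, -53.1, 65.6]
ee_rot: [2.056, 2.327, 0.056]
ft_force: [0.2, 0.2, -0.6]
width: 44.4
```

```bash
python3 -c "
from h import *
settle(4);plan([(467,-53.3,57.7,97)]);print(pose()[2]['ft_force'].round(1))
im=env.capture('scene');cv2.imwrite('pics/s21.png',cv2.resize(im[140:240,180:300],None,fx=6,fy=6,interpolation=cv2.INTER_CUBIC)[:,:,::-1])
"
```

```text
t 22.75 p [467.7 -52.9  63.5] phi 97.1 w 44.4 zaxis [ 0.046  0.004 -0.999]
(467, -53.3, 57.7, 97) 1
   -0.005, -0.017, 0.097, 0.011
[ 0.8 -0.1 -0.8]
```

View pics/s21.png

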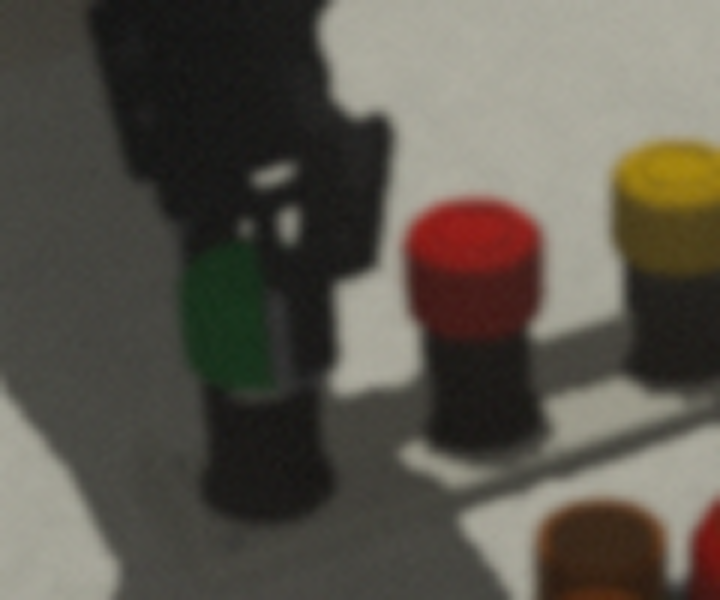

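The green cone is inside the cup. I'll finish lowering it.

Request:
step_arm(motion=[0, -0.01, 0.09, 0])

```text
clock: 22.92
ee_pos: [468.1, -53.1, 59.1]
ee_rot: [2.058, 2.329, 0.053]
ft_force: [-0.3, 0.7, -0.8]
width: 44.5
```

```bash
python3 -c "
from h import *
settle(4);plan([(467,-53.3,57.7,97)]);print(pose()[2]['ft_force'].round(1))
"
```

```text
t 23.12 p [467.5 -53.   58.5] phi 97.1 w 44.1 zaxis [ 0.046  0.004 -0.999]
(467, -53.3, 57.7, 97) 1
   -0.004, -0.01, 0.013, 0.01
[-0.4  0.3 -0.1]
```

Request:
step_arm(motion=[0, 0, 0.02, 0, 0, 0, 0, 0], grip=1)

```text
clock: 23.38
ee_pos: [467.8, -53.0, 57.6]
ee_rot: [2.058, 2.33, 0.052]
ft_force: [-0.8, 0.3, -0.3]
width: 78.6
```

```bash
python3 -c "
from h import *
settle(5);plan([(467,-53.3,112,97),(460,-90,230,97)]);print(pose()[2]['ft_force'].round(1))
"
```

```text
t 23.62 p [467.8 -53.   57.6] phi 97.1 w 85.3 zaxis [ 0.047  0.004 -0.999]
(467, -53.3, 112, 97) 1
   -0.005, 0.029, -0.906, 0.01
(460, -90, 230, 97) 3
   -0.199, -0.033, -0.657, 0
   -0.199, -0.033, -0.657, 0
   -0.199, -0.033, -0.657, 0
[ 0.3  0.1 -0. ]
```

Request:
step_arm(motion=[0, 0.03, -0.95, 0, 0, 0, -0.9, 0, 0, 0, -0.9, 0, -0.6, -0.2, -0.3, 0, -0.6, -0.2, 0, 0])

```text
clock: 24.25
ee_pos: [445.4, -127.8, 244.8]
ee_rot: [2.053, 2.335, 0.051]
ft_force: [-0.4, 0.3, -0.8]
width: 85.6
```

```bash
python3 -c "
from h import *
settle(4);print(pose()[0])
im=env.capture('scene');cv2.imwrite('pics/s22.png',cv2.resize(im[130:310,180:420],None,fx=3.3,fy=3.3,interpolation=cv2.INTER_CUBIC)[:,:,::-1])
t=env.capture('top');cv2.imwrite('pics/t22.png',cv2.resize(t[150:330,120:370],None,fx=3.2,fy=3.2,interpolation=cv2.INTER_CUBIC)[:,:,::-1])
im=env.capture('wrist');cv2.imwrite('pics/w22.png',im[:,:,::-1])
ft=projector('top');fs=projector('scene')
C={'blue':(473.5,186),'yellow':(471.1,106),'red':(468.7,26),'green':(466.3,-54)}
for c in C:
  for nm,f in (('top',ft),('scene',fs)):
    b=None
    for x in env.regions_of(nm,'head_'+c):
        v,u=np.nonzero(x['pixels'])
        if len(u)==0: continue
        k=np.array([u.mean(),v.mean()]);e=np.linalg.norm(k-cen(hull(f,*C[c],(57,87),23))[0])
        if b is None or e<b[0]: b=(e,k)
    if b is None: print(c,nm,None);continue
    print(c,nm,b[0].round(1),least_squares(lambda q:cen(hull(f,*q,(57,87),23))[0]-b[1],C[c]).x.round(1))
"
```

```text
[ 444.7834567  -127.38052025  242.80585829]
blue top 1.5 [472.7 188.4]
blue scene 1.0 [475.4 187.2]
yellow top 1.4 [471.3 108.2]
yellow scene 0.8 [472.7 106.6]
red top 1.2 [469.2  26. ]
red scene 1.3 [471.5  26.6]
green top 1.8 [467.8 -51.6]
green scene 1.3 [468.9 -53. ]
```

View pics/s22.png

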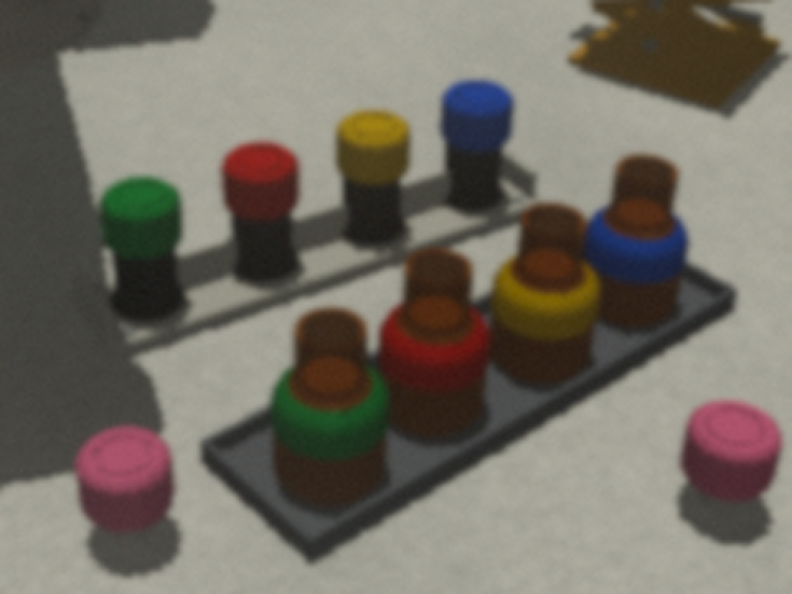

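View pics/t22.png

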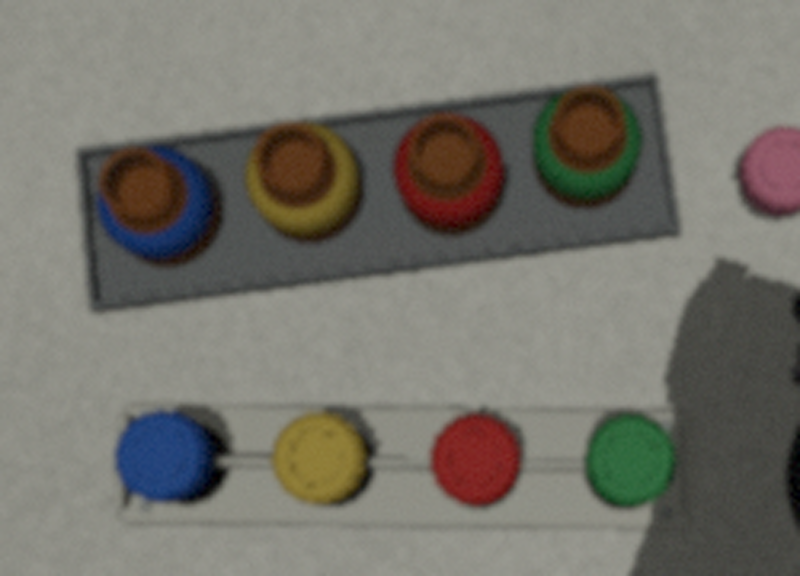

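View pics/w22.png

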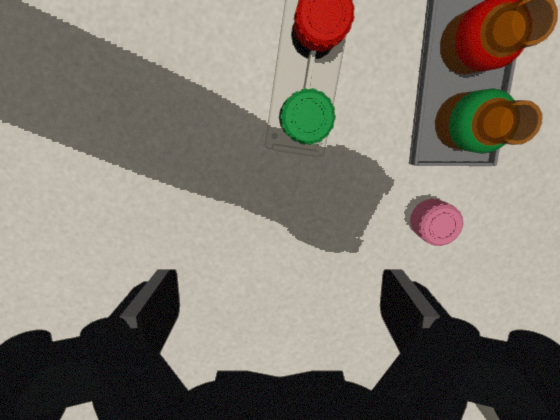

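All four stoppers sit upright on their cups in the order blue, yellow, red, green. The bottles stand open in the tray and the arm is clear of everything.

```bash
python3 -c "
from h import *
print(env.hand_in())"
```

```text
the job is handed in; nothing more can be done
None
```

All four stoppers are out of their bottles and parked upright in the rack, left to right blue, yellow, red, green, matching their bottles. I handed the job in at about 25 s of the 96 s allowed, with the gripper open and clear of everything.

**Checks that passed:**
- In the last scene and top pictures all four heads rest on their cup rims, all four bottles stand open in the tray, and the pink look-alikes are untouched.
- The parked heads lie within about 3 mm of the fitted cup centres. The top and scene cameras differ from each other by up to about 3 mm.

**Departures from plan:**
- **Force while seating blue:** the wrist briefly read about 43 N upward as the blue stopper met the cup's rim. It was the held stopper that made contact, and the wrist limit is 120 N. I let the other three drop the last 1–2 mm instead of pressing them down.
- **Blue bottle:** its stopper was gripped about 10 mm higher on the head than planned. The grip may have shifted the bottle a few millimetres, but it still stands in its place.
- **Tool tilt:** the tool's tilt from vertical grew slowly to about 2.7° by the end. I saw no effect on how the stoppers sit.

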